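# Set the lantern charging strip to rights

## Task

First turn the charging strip's power handle fully off. With it off, lift the dust covers off the lanterns that wear one and set them knob up in the ceramic tray, and stand each toppled lantern upright on a free pad of the strip, so that every lantern stands centred on a pad of its own. When all that is done turn the handle fully on again, and leave the glass cube, fidget toy, caddy and clip board where they are.

Things in the scene. Friction and masses are not known exactly. Their poses are not given: they have to be found in the camera images.
- docked0: square table lantern, 46 x 46 x 95 mm, about 0.2 kg: dark metal base (22 mm), white body, thin dark top plate. Origin: centre of its underside; z runs from base to top. Stands upright on a pad of the strip from the start
- docked1: square table lantern, 46 x 46 x 95 mm, about 0.2 kg: dark metal base (22 mm), white body, thin dark top plate. Origin: centre of its underside; z runs from base to top. Stands upright on a pad of the strip from the start
- docked2: square table lantern, 46 x 46 x 95 mm, about 0.2 kg: dark metal base (22 mm), white body, thin dark top plate. Origin: centre of its underside; z runs from base to top. Stands upright on a pad of the strip from the start
- tipped0: square table lantern, 46 x 46 x 95 mm, about 0.2 kg: dark metal base (22 mm), white body, thin dark top plate. Origin: centre of its underside; z runs from base to top. May be absent (None). At first lies on the console in front of the strip, its length roughly along the strip, its top end towards +y
- tipped1: square table lantern, 46 x 46 x 95 mm, about 0.2 kg: dark metal base (22 mm), white body, thin dark top plate. Origin: centre of its underside; z runs from base to top. May be absent (None). At first lies on the console in front of the strip, its length roughly along the strip, its top end towards +y
- tipped2: square table lantern, 46 x 46 x 95 mm, about 0.2 kg: dark metal base (22 mm), white body, thin dark top plate. Origin: centre of its underside; z runs from base to top. May be absent (None). At first lies on the console in front of the strip, its length roughly along the strip, its top end towards +y
- cover0: loose square aluminium dust cover, may be absent (None), 55 x 55 mm outside, 24 mm high, open below (50 x 50 mm inside, 20 mm deep), on its top a wooden knob 16 mm across and 26 mm tall (top of the knob 50 mm above the origin). Origin: centre of its lower rim, z up through the knob. At first it sits over the top of a lantern on the strip, its origin 75 mm above the lantern's underside
- cover1: loose square aluminium dust cover, may be absent (None), 55 x 55 mm outside, 24 mm high, open below (50 x 50 mm inside, 20 mm deep), on its top a wooden knob 16 mm across and 26 mm tall (top of the knob 50 mm above the origin). Origin: centre of its lower rim, z up through the knob. At first it sits over the top of a lantern on the strip, its origin 75 mm above the lantern's underside
- cover2: loose square aluminium dust cover, may be absent (None), 55 x 55 mm outside, 24 mm high, open below (50 x 50 mm inside, 20 mm deep), on its top a wooden knob 16 mm across and 26 mm tall (top of the knob 50 mm above the origin). Origin: centre of its lower rim, z up through the knob. At first it sits over the top of a lantern on the strip, its origin 75 mm above the lantern's underside
- strip: fixed flat dark charging strip, 110 x 500 mm, 6 mm high, long side along its y axis, six round pads along it, 84 mm apart. Origin: centre of its underside
- pad0 (a point): centre of pad 0 on the strip's top face: a round pad 52 mm across, for one lantern; x and y axes are the strip's
- pad1 (a point): centre of pad 1 on the strip's top face: a round pad 52 mm across, for one lantern; x and y axes are the strip's
- pad2 (a point): centre of pad 2 on the strip's top face: a round pad 52 mm across, for one lantern; x and y axes are the strip's
- pad3 (a point): centre of pad 3 on the strip's top face: a round pad 52 mm across, for one lantern; x and y axes are the strip's
- pad4 (a point): centre of pad 4 on the strip's top face: a round pad 52 mm across, for one lantern; x and y axes are the strip's
- pad5 (a point): centre of pad 5 on the strip's top face: a round pad 52 mm across, for one lantern; x and y axes are the strip's
- tray: loose white ceramic tray, 170 x 170 mm, rim 16 mm high and 6 mm thick, inner floor about 6 mm above the console, 0.6 kg. Origin: centre of its underside; sides along its x and y
- switch: fixed grey power switch box, 100 x 100 x 45 mm, carrying the rotary handle on top. Origin: centre of its underside
- handle (a joint): angle of the rotary handle: 0 = off (bar along the box's x axis, its white mark at the black dot), 1.571 = on (turned a quarter clockwise seen from above, white mark at the white line); stops at both ends
- handle_grip (a point): on the handle's vertical axis, 74 mm above the console, 8 mm below the top of the black bar (60 mm long along this point's x axis, 14 mm thick along its y, 30 mm tall, rising from a disc whose top is at 52 mm); turns with the handle
- glass_cube: bystander: clear glass cube, 60 mm, origin at the centre of its underside
- fidget: bystander: yellow plastic three-armed fidget toy, about 78 mm across, 12 mm high, origin at the centre of its underside
- caddy: bystander: clear acrylic caddy 90 x 160 x 100 mm with two black remotes standing in it (158 mm high in all), origin at the centre of its underside
- clip_board: bystander: wooden board 90 x 130 x 12 mm with a steel spring clip on it (about 30 mm high in all), origin at the centre of its underside
Not all that is in view belongs to the job. There is more than one size of the switch; the one meant has the size given above.

How it is judged (in metres and radians):
On the way, in this order (a step that is already met when the one before it is completed fails the run):
1. the power handle is turned off (value of joint handle below 0.12 rad), for 0.2 s.
2. with the power off, all covers are knob up in the tray and every lantern stands on a pad ((distance between docked0 and pad0 below 0.015 m or distance between docked0 and pad1 below 0.015 m or distance between docked0 and pad2 below 0.015 m or distance between docked0 and pad3 below 0.015 m or distance between docked0 and pad4 below 0.015 m or distance between docked0 and pad5 below 0.015 m) and angle between each of docked0, docked1, docked2, tipped0, tipped1, tipped2's own z axis and vertical below 0.1 rad and linear speed of each of docked0, docked1, docked2, tipped0, tipped1, tipped2, cover0, cover1, cover2 below 0.03 m/s and (distance between docked1 and pad0 below 0.015 m or distance between docked1 and pad1 below 0.015 m or distance between docked1 and pad2 below 0.015 m or distance between docked1 and pad3 below 0.015 m or distance between docked1 and pad4 below 0.015 m or distance between docked1 and pad5 below 0.015 m) and (distance between docked2 and pad0 below 0.015 m or distance between docked2 and pad1 below 0.015 m or distance between docked2 and pad2 below 0.015 m or distance between docked2 and pad3 below 0.015 m or distance between docked2 and pad4 below 0.015 m or distance between docked2 and pad5 below 0.015 m) and (distance between tipped0 and pad0 below 0.015 m or distance between tipped0 and pad1 below 0.015 m or distance between tipped0 and pad2 below 0.015 m or distance between tipped0 and pad3 below 0.015 m or distance between tipped0 and pad4 below 0.015 m or distance between tipped0 and pad5 below 0.015 m) and (distance between tipped1 and pad0 below 0.015 m or distance between tipped1 and pad1 below 0.015 m or distance between tipped1 and pad2 below 0.015 m or distance between tipped1 and pad3 below 0.015 m or distance between tipped1 and pad4 below 0.015 m or distance between tipped1 and pad5 below 0.015 m) and (distance between tipped2 and pad0 below 0.015 m or distance between tipped2 and pad1 below 0.015 m or distance between tipped2 and pad2 below 0.015 m or distance between tipped2 and pad3 below 0.015 m or distance between tipped2 and pad4 below 0.015 m or distance between tipped2 and pad5 below 0.015 m) and x of cover0 in the frame of tray between -0.065 and 0.065 m and y of cover0 in the frame of tray between -0.065 and 0.065 m and z of each of cover0, cover1, cover2 in the frame of tray below 0.014 m and angle between each of cover0, cover1, cover2's own z axis and vertical below 0.2 rad and x of cover1 in the frame of tray between -0.065 and 0.065 m and y of cover1 in the frame of tray between -0.065 and 0.065 m and x of cover2 in the frame of tray between -0.065 and 0.065 m and y of cover2 in the frame of tray between -0.065 and 0.065 m and value of joint handle below 0.12 rad), for 0.3 s.
3. the power handle is turned on (value of joint handle above 1.45 rad), for 0.2 s.
At the end, for the whole second after the job is handed in: every lantern stands upright (within 0.1 rad) with the centre of its underside within 15 mm of a pad's centre; every cover lies knob up on the tray's floor inside the rim (within 65 mm of its centre both ways, tilted less than 0.2 rad); the handle is on (above 1.45 rad); all at rest ((distance between docked0 and pad0 below 0.015 m or distance between docked0 and pad1 below 0.015 m or distance between docked0 and pad2 below 0.015 m or distance between docked0 and pad3 below 0.015 m or distance between docked0 and pad4 below 0.015 m or distance between docked0 and pad5 below 0.015 m) and angle between each of docked0, docked1, docked2, tipped0, tipped1, tipped2's own z axis and vertical below 0.1 rad and linear speed of each of docked0, docked1, docked2, tipped0, tipped1, tipped2, cover0, cover1, cover2 below 0.03 m/s and (distance between docked1 and pad0 below 0.015 m or distance between docked1 and pad1 below 0.015 m or distance between docked1 and pad2 below 0.015 m or distance between docked1 and pad3 below 0.015 m or distance between docked1 and pad4 below 0.015 m or distance between docked1 and pad5 below 0.015 m) and (distance between docked2 and pad0 below 0.015 m or distance between docked2 and pad1 below 0.015 m or distance between docked2 and pad2 below 0.015 m or distance between docked2 and pad3 below 0.015 m or distance between docked2 and pad4 below 0.015 m or distance between docked2 and pad5 below 0.015 m) and (distance between tipped0 and pad0 below 0.015 m or distance between tipped0 and pad1 below 0.015 m or distance between tipped0 and pad2 below 0.015 m or distance between tipped0 and pad3 below 0.015 m or distance between tipped0 and pad4 below 0.015 m or distance between tipped0 and pad5 below 0.015 m) and (distance between tipped1 and pad0 below 0.015 m or distance between tipped1 and pad1 below 0.015 m or distance between tipped1 and pad2 below 0.015 m or distance between tipped1 and pad3 below 0.015 m or distance between tipped1 and pad4 below 0.015 m or distance between tipped1 and pad5 below 0.015 m) and (distance between tipped2 and pad0 below 0.015 m or distance between tipped2 and pad1 below 0.015 m or distance between tipped2 and pad2 below 0.015 m or distance between tipped2 and pad3 below 0.015 m or distance between tipped2 and pad4 below 0.015 m or distance between tipped2 and pad5 below 0.015 m) and x of cover0 in the frame of tray between -0.065 and 0.065 m and y of cover0 in the frame of tray between -0.065 and 0.065 m and z of each of cover0, cover1, cover2 in the frame of tray below 0.014 m and angle between each of cover0, cover1, cover2's own z axis and vertical below 0.2 rad and x of cover1 in the frame of tray between -0.065 and 0.065 m and y of cover1 in the frame of tray between -0.065 and 0.065 m and x of cover2 in the frame of tray between -0.065 and 0.065 m and y of cover2 in the frame of tray between -0.065 and 0.065 m and value of joint handle above 1.45 rad); the robot touches nothing.
It fails at once if the glass cube is pushed more than 30 mm from its place (distance of glass_cube from where it was at the start of the episode above 0.03 m).
It fails at once if the fidget is pushed more than 30 mm from its place (distance of fidget from where it was at the start of the episode above 0.03 m).
It fails at once if the caddy is pushed more than 30 mm from its place (distance of caddy from where it was at the start of the episode above 0.03 m).
It fails at once if the clip board is pushed more than 30 mm from its place (distance of clip_board from where it was at the start of the episode above 0.03 m).
Of cover0, cover1, cover2 only 2 to 3 are there at a start; the rules pass over those that are not, and their reading is None.
Of tipped0, tipped1, tipped2 only 2 to 3 are there at a start; the rules pass over those that are not, and their reading is None.
At some moment in a run one of tray, tipped0, tipped1, tipped2 may be knocked a few centimetres aside while the robot is not near it.
It also fails if it takes over 210 s, if anything falls off the work surface, if the arm or the gripper's body presses on something with over 40 N, if the wrist force passes 120 N, or if a joint passes its speed limit or range.

## Robot

A 6-joint arm with a two-finger parallel gripper is mounted at the origin on the work surface. World frame = base frame: x ahead of the robot, y to its left, z up, the work surface at z = 0. Lengths are in mm, angles in rad, forces in N, time in s.
With the tool pointing down it reaches from about 275 to 725 mm from the base axis. Payload 5.6 kg.
Tool frame: the origin (TCP) lies on the centre line of the jaws, within the pads' length; the fingertips stand 19 mm ahead of it and the grasp point (between the pads) is the TCP; z points along the fingers, y is the line along which they close (so a half turn about z gives the same grasp; the last joint's range is limited). The gripper opens to 85 mm and grips with 20 to 120 N. Pads are 22 mm wide; open, the fingers measure 114 mm over their backs; the gripper's body (76 mm by 85 mm) begins 54 mm behind the grasp point. The pads swing forward as they close: fully open they stand 13 mm farther back than shut.
Start: joints at [-0.878, 0.255, 0.108, 0, -1.424, -0.285], TCP at [218.143, -504.883, 250.283] pointing down, gripper open.
Joint ranges: [-2.95, 2.95], [-1.21, 1.97], [-1.09, 1.5], [-2.87, 1.71], [-2.94, -0.07], [-3.05, 3.05]. Speed limits (rad/s): [2.57, 2.57, 3.14, 3.14, 3.14, 3.14].

## Interface

Orientations are given as [roll, pitch, yaw] about the fixed x, y, z axes, in that order (R = Rz(yaw) Ry(pitch) Rx(roll)).
In Python, from cell import bot, optics, job gives the robot as it stands. The module is installed in compiled form; this text tells all that it offers.
- The arm moves only by the tool play_rows, never from a script. Its argument "motion" is a list of rows, each a list of 7 numbers: the opening, from 0 (shut) to 1 (fully open), then the shift along the tool's x, y, z in cm, then the turn, a rotation vector about the tool's x, y, z in degrees. A call has 1 to 20 rows; each row shifts and turns the commanded pose from where the row before left it, along the tool's axes as they then stand; what a row does not reach is not made up. A row lasts 1/10 s, in which the tool goes at most 50 mm and 8.59 degrees, less where a joint would pass 70% of its speed; a pose out of reach is approached as far as the arm can. A call is refused whole if a number of a shift passes 5 or a number of a turn 8.59, either way. A call with a gripper value outside its range is refused whole. The fingers move at their own pace and stop on an object; "force" is the grip in N (left out, the last holds). Time passes only in rows, so rows that do not move let the fingers close. It gives the time, the measured TCP pose, the force, the opening and the grip force at its end, in the units of the state.
- bot.get_obs(): the state, without advancing time (a new reading comes with each control period).
- optics.snapshot(name): name is "scene" or "top" or "wrist"; returns (picture, depth): 420x560x3 uint8, blue, green, red; 420x560 float32, mm along the optical axis (not along the pixel's ray), 0 where there is no reading.
- optics.get_calibration(name): a dict with "fx", "fy", "cx", "cy" (pixels), "dist_coeffs" ([k1, k2, p1, p2, k3] as OpenCV has them; the pictures are not rectified), "R" (3x3) and "t" (3): a world point X has camera coordinates R X + t. Camera axes: x right, y down, z forward; pixel columns grow to the right and rows downward; lengths in mm; the calibration is good to about 2 mm. A picture is of the moment at which its call begins: read the wrist's pose just before it. get_calibration takes no time and is no camera call; for the wrist camera it gives the pose at the moment of the call.
- job.hand_in(): hands the job in; it is judged then, once.
Trained networks look in the newest picture that a camera, given by its name, has taken for a name from the list of things; names that differ only in an ending like _2 or _b are one class to them, and where a whole thing is asked for, a point or a joint stands for the part that bears it (a point fixed in the world has none). Each returns a list of dicts, best first, with "confidence" (0 to 1); they miss things now and then, are a little off and sometimes report something else, mostly with a low value. They report only what shows in the picture. A call takes as long as a camera call. They do not tell look-alikes from the thing itself.
- optics.spot_in(camera, query): "point" ([x, y, z] in mm, in world coordinates, good to about 4 mm: the middle of the surface that is visible of it).
- optics.silhouettes(camera, query): "mask" (420x560 bool, what is visible of it).
- optics.pinpoint(camera, query): "point" ([x, y, z] in mm, in world coordinates, good to about 4 mm: a listed point, or the origin of a listed thing).
The state is a dict: "time": time; "qpos": joint angles; "joint_vel": joint speeds; "effort": joint torques, N m; "tool_pos": TCP position; "eef_rot": TCP orientation; "contact_force": force on the tool from outside, world axes, zero at the start; "wrist_torque": the same for the moment, N m; "gripper_width": opening from 0.0 (shut) to 1.0 (fully open); "grip_force": force on a finger pad.
Only numpy, scipy, OpenCV 4.12 (cv2) and the standard library are available. Lean on these libraries where they do the work, as an engineer would, in place of code of your own. Each camera call takes 0.05 s, during which the arm holds its last target. There are 200 camera calls.

## Working session

There is one attempt and no reset: what is moved stays moved. The work goes in short steps, Python scripts to look and compute and a tool call to move; the robot and the scene stay as the last step left them, time stands still between calls to the robot, and variables do not carry over. Pictures are saved under pics/ and viewed, at most 14 in all, crops included, and the job is handed in when it is done.

Besides the shell and the picture viewer there is one more tool, called after ">>>" as a command line: name --pt "numbers of a row" for each row, then --argument value for the rest. play_rows: Moves the arm, as the interface text tells. Its arguments: {"type":"object","properties":{"motion":{"type":"array"},"force":{"type":"number"}},"required":["motion"]}

```bash
mkdir -p pics
cat > h.py <<'E'
import numpy as np, cv2
from cell import bot, optics, job
from scipy.spatial.transform import Rotation as Ro
def snap(c,fn=None):
    p,d=optics.snapshot(c)
    if fn: cv2.imwrite('pics/'+fn,p)
    return p,d
def cloud(c,d):
    k=optics.get_calibration(c)
    K=np.array([[k['fx'],0,k['cx']],[0,k['fy'],k['cy']],[0,0,1]])
    v,u=np.mgrid[0:420,0:560]
    n=cv2.undistortPoints(np.stack([u,v],-1).reshape(-1,1,2).astype(float),K,np.array(k['dist_coeffs'])).reshape(420,560,2)
    P=np.dstack([n[...,0]*d,n[...,1]*d,d])
    return (P-np.array(k['t']))@np.array(k['R'])
def pix(c,X):
    k=optics.get_calibration(c)
    K=np.array([[k['fx'],0,k['cx']],[0,k['fy'],k['cy']],[0,0,1]])
    return cv2.projectPoints(np.array(X,float).reshape(-1,1,3),cv2.Rodrigues(np.array(k['R']))[0],np.array(k['t'],float),K,np.array(k['dist_coeffs']))[0].reshape(-1,2)
E
python3 - <<'E'
from h import *
print(bot.get_obs())
for c in('scene','top'):
    p,d=snap(c,c+'0.png'); np.save(c+'0.npy',cloud(c,d))
    for q in ['docked0','tipped0','cover0','strip','tray','switch','handle_grip','glass_cube','fidget','caddy','clip_board']:
        print(c,q,[(np.round(r['point']).tolist(),round(r['confidence'],2)) for r in optics.pinpoint(c,q)])
E
```

```text
{'time': 0.0, 'qpos': array([-8.78394844e-01,  2.55764639e-01,  1.07019861e-01, -4.98336657e-04,
       -1.42389937e+00, -2.84564364e-01]), 'joint_vel': array([ 6.91296333e-04, -3.64208692e-04, -5.63354517e-05, -4.62383932e-04,
       -1.46588806e-05,  1.10617883e-03]), 'effort': array([ 1.13789400e-03, -3.86634421e+01,  2.37943161e+01,  5.36502197e+00,
       -5.97338600e-03,  1.60860765e-05]), 'tool_pos': array([ 218.0089905 , -504.45172988,  249.38892147]), 'eef_rot': array([ 3.13968077e+00, -4.57453824e-05, -2.73382889e+00]), 'contact_force': array([ 0.40896335,  1.07187447, -1.48438952]), 'wrist_torque': array([ 0.01669677,  0.03082229, -0.00105518]), 'grip_force': 0.0, 'gripper_width': 1.000351737043971}
scene docked0 [([612.0, -30.0, 6.0], 0.87), ([609.0, -196.0, 5.0], 0.85), ([613.0, 145.0, 6.0], 0.77), ([454.0, 102.0, 26.0], 0.56)]
scene tipped0 [([452.0, 98.0, 24.0], 0.93), ([445.0, -200.0, 23.0], 0.87), ([456.0, -39.0, 23.0], 0.68)]
scene cover0 [([612.0, -193.0, 86.0], 0.92), ([616.0, -26.0, 79.0], 0.75), ([611.0, 141.0, 77.0], 0.75)]
scene strip [([615.0, 12.0, 3.0], 0.9
[... 626 characters left out ...]
.53), ([613.0, 143.0, 3.0], 0.43)]
top tipped0 [([443.0, -199.0, 24.0], 0.98), ([454.0, 102.0, 22.0], 0.97), ([452.0, -42.0, 26.0], 0.65), ([615.0, 11.0, 0.0], 0.51)]
top cover0 [([615.0, 140.0, 81.0], 0.96), ([616.0, -194.0, 84.0], 0.71)]
top strip [([611.0, 15.0, 3.0], 0.64)]
top tray [([612.0, -196.0, 6.0], 0.37)]
top switch [([234.0, -329.0, 0.0], 0.84), ([426.0, -363.0, 2.0], 0.76), ([658.0, 435.0, -0.0], 0.7)]
top handle_grip [([236.0, -330.0, 98.0], 0.57), ([424.0, -359.0, 75.0], 0.56)]
top glass_cube [([781.0, -130.0, -4.0], 0.73), ([618.0, 58.0, 4.0], 0.25)]
top fidget [([780.0, 126.0, 3.0], 0.51)]
top caddy [([642.0, -421.0, 3.0], 0.66)]
top clip_board [([661.0, 435.0, 0.0], 0.75)]
```

View pics/scene0.png

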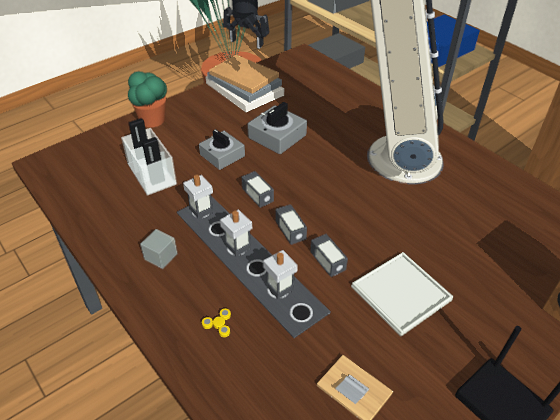

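View pics/top0.png

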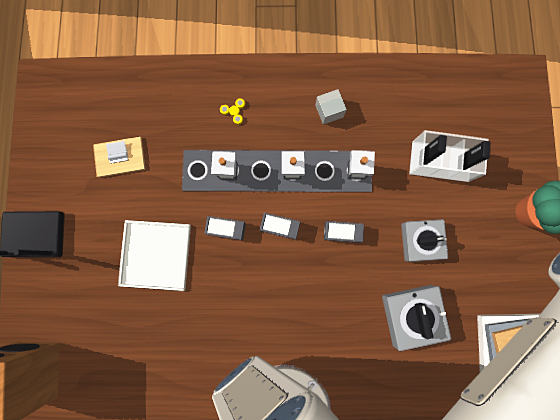

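The scene picture shows three covered lanterns on the strip (195,190), (236,228) and (280,268). Three lie in front of it at (258,190), (291,224) and (329,255), and the tray is at (402,292). There are two switch candidates: the smaller at scene (221,148) / top (426,241), and the larger at scene (277,128) / top (418,318). The small one fits, because its grip sits about 74 mm up while the other's is about 98 mm. I'll confirm the size and take an enlarged crop.

Run:
```python
from h import *
P=np.load('top0.npy'); p=cv2.imread('pics/top0.png')
def rect(cx,cy,r,z0,z1,ex=None):
    m=(abs(P[...,0]-cx)<r)&(abs(P[...,1]-cy)<r)&(P[...,2]>z0)&(P[...,2]<z1)
    q=P[m]; (c,s,a)=cv2.minAreaRect(q[:,:2].astype(np.float32)); 
    return np.round(c,1),np.round(s,1),round(a,1),np.round(np.median(q[:,2]),1),len(q)
for n,a in dict(sw=(426,-361,90,38,50),bigsw=(235,-330,110,40,90),bar=(426,-361,50,68,95),t0=(452,100,75,35,60),t1=(454,-41,75,35,60),t2=(444,-199,75,35,60),tray=(396,338,120,10,25),
 c0=(614,-193,50,90,103),c1=(614,-28,50,90,103),c2=(614,142,50,90,103),k0=(614,-193,50,110,140),k1=(614,-28,50,110,140),k2=(614,142,50,110,140)).items():
    print(n,*rect(*a))
m=(abs(P[...,0]-613)<80)&(abs(P[...,1]-14)<270)&(P[...,2]>3)&(P[...,2]<10)
print('strip',cv2.minAreaRect(P[m][:,:2].astype(np.float32)))
# pads: white rings
g=(p.min(-1)>170)&m
n,l,s,c=cv2.connectedComponentsWithStats(g.astype(np.uint8))
for i in range(1,n):
    if s[i,4]>15:
        q=P[l==i]; print('ring',s[i].tolist(),np.round((q.min(0)+q.max(0))/2,1))
cv2.imwrite('pics/crop.png',cv2.resize(p[190:370,360:560],None,fx=3,fy=3,interpolation=cv2.INTER_CUBIC))
```

```text
sw [ 429.2 -360.8] [100.8 102.9] 2.8 44.1 1256
bigsw [ 237.3 -329. ] [136.1 134.9] 11.2 59.1 2792
bar [ 429. -361.] [14.  61.5] 6.8 80.3 152
t0 [465. 100.] [ 60.3 151.1] 4.2 43.9 773
t1 [459.9 -40.2] [156.3  54.1] 82.5 43.9 623
t2 [ 450.5 -162.5] [78.7 46.3] 84.9 43.8 563
tray [397.2 333.1] [171.7 171.7] 86.3 14.5 631
c0 [ 615.  -193.9] [56.1 56.4] 85.7 101.8 162
c1 [613.6 -26.4] [53.2 54.3] 89.7 102.0 139
c2 [615.1 142.9] [55.3 55.8] 86.4 101.7 133
k0 [ 613.7 -193. ] [13.8 12.9] 23.4 129.8 47
k1 [608.9 -23.8] [14.4 25.6] 69.3 129.4 47
k2 [616.6 142.5] [14.8 19. ] 84.2 129.2 50
strip ((612.9066162109375, 14.201080322265625), (159.1179962158203, 536.885986328125), 0.07311835885047913)
ring [188, 160, 20, 20, 112] [620.8 224.4   6.3]
ring [252, 160, 19, 10, 44] [632.5  56.    5.9]
ring [315, 161, 19, 19, 65] [ 616.5 -110.3    6.1]
ring [252, 171, 18, 9, 30] [604.2  57.3   6.1]
```

View pics/crop.png

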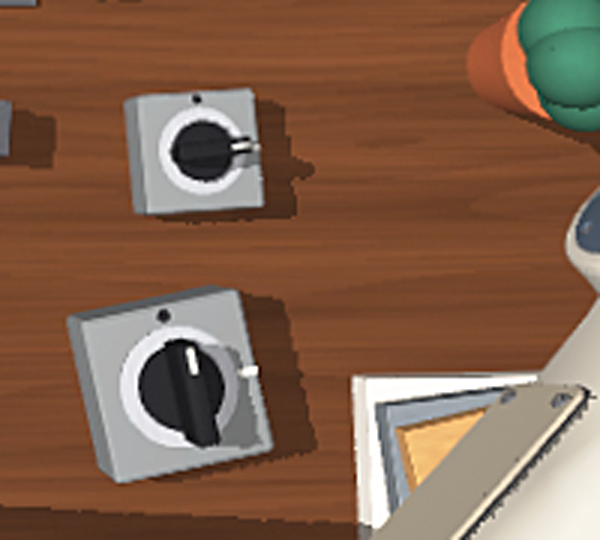

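The crop shows the small switch at top (426,241). It measures 101 x 103 mm and 44 mm high, so it is the one meant (the other is 136 mm). Its mark points right at the white line, so it is on. Next I'll go to its handle.

```bash
cat >> h.py <<'E'
def plan(wps,start=None):
    """waypoints (x,y,z,R|yaw deg): prints rotvec deg then shift cm in the turned frame"""
    o=bot.get_obs(); p,R=start or (np.array(o['tool_pos']),Ro.from_euler('xyz',o['eef_rot']))
    for w in wps:
        T=w[3] if isinstance(w[3],Ro) else Ro.from_euler('xyz',[180,0,w[3]],degrees=True)
        r=np.degrees((R.inv()*T).as_rotvec()); s=T.inv().apply(np.array(w[:3])-p)/10
        print('rot',np.round(r,1),'n%.1f'%(abs(r).max()/8.59),' shift',np.round(s,2),'n%.1f'%(np.linalg.norm(s)/5)); p,R=np.array(w[:3],float),T
E
python3 -c "
from h import *
plan([(428,-361,160,-85),(428,-361,76,-85)])"
```

```text
rot [  0.    0.  -71.6] n8.3  shift [-12.5  -22.16   9.03] n5.4
rot [0. 0. 0.] n0.0  shift [ 0.  -0.   8.4] n1.7
```

>>> play_rows --pt "0.6 0 0 0 0 0 -8" --pt "0.6 0 0 0 0 0 -8" --pt "0.6 0 0 0 0 0 -8" --pt "0.6 0 0 0 0 0 -8" --pt "0.6 0 0 0 0 0 -8" --pt "0.6 0 0 0 0 0 -8" --pt "0.6 0 0 0 0 0 -8" --pt "0.6 0 0 0 0 0 -8" --pt "0.6 0 0 0 0 0 -7.6" --pt "0.6 -1.6 -2.8 1.1 0 0 0" --pt "0.6 -1.6 -2.8 1.1 0 0 0" --pt "0.6 -1.6 -2.8 1.1 0 0 0" --pt "0.6 -1.6 -2.8 1.1 0 0 0" --pt "0.6 -1.6 -2.8 1.1 0 0 0" --pt "0.6 -1.6 -2.8 1.1 0 0 0" --pt "0.6 -1.6 -2.8 1.1 0 0 0" --pt "0.6 -1.3 -2.56 1.33 0 0 0" --pt "0.6 0 0 0 0 0 0" --force 50

```text
time: 3.0
tool_pos: [429.7, -358.8, 157.7]
eef_rot: [3.139, 0.002, -1.481]
contact_force: [-0.5, -0.0, -0.8]
gripper_width: 0.6
grip_force: 0.0
```

>>> play_rows --pt "0.6 0.1 0.1 2.7 0 0 0" --pt "0.6 0.1 0.1 2.7 0 0 0" --pt "0.6 0 0 1.8 0 0 0" --pt "0.6 0 0 0.9 0 0 0" --pt "0.6 0 0 0 0 0 0" --pt "0 0 0 0 0 0 0" --pt "0 0 0 0 0 0 0" --pt "0 0 0 0 0 0 0" --pt "0 0 0 0 0 0 0" --pt "0 0 0 0 0 0 0" --force 50

```text
time: 4.0
tool_pos: [426.8, -363.8, 80.3]
eef_rot: [-3.14, -0.002, -1.484]
contact_force: [-1.1, 0.6, 5.6]
gripper_width: 0.153
grip_force: 52.6
```

>>> play_rows --pt "0 0 0 0 0 0 -7" --pt "0 0 0 0 0 0 -7" --pt "0 0 0 0 0 0 -7" --pt "0 0 0 0 0 0 -7" --pt "0 0 0 0 0 0 -7" --pt "0 0 0 0 0 0 -7" --pt "0 0 0 0 0 0 -7" --pt "0 0 0 0 0 0 -7" --pt "0 0 0 0 0 0 -7" --pt "0 0 0 0 0 0 -7" --pt "0 0 0 0 0 0 -7" --pt "0 0 0 0 0 0 -7" --pt "0 0 0 0 0 0 -7" --pt "0 0 0 0 0 0 0" --pt "0 0 0 0 0 0 0"

```text
time: 5.5
tool_pos: [429.3, -361.7, 80.4]
eef_rot: [-3.141, -0.007, 0.103]
contact_force: [5.1, 10.1, 7.5]
gripper_width: 0.153
grip_force: 62.9
```

Run:
```python
from h import *
for i in range(3):
    o=bot.get_obs();print(np.round(o['tool_pos'],1),np.round(np.degrees(o['eef_rot']),1),o['wrist_torque'],o['contact_force'],o['qpos'])
```

```text
[ 429.3 -361.7   80.4] [-180.    -0.4    5.9] [ 3.65537444 -2.00709292 -0.76348223] [ 5.06692061 10.1383786   7.54256173] [-0.42430124  0.38426494 -0.15766403 -0.00498707 -1.02319333  2.10027227]
[ 429.3 -361.7   80.4] [-180.    -0.4    5.9] [ 3.65537444 -2.00709292 -0.76348223] [ 5.06692061 10.1383786   7.54256173] [-0.42430124  0.38426494 -0.15766403 -0.00498707 -1.02319333  2.10027227]
[ 429.3 -361.7   80.4] [-180.    -0.4    5.9] [ 3.65537444 -2.00709292 -0.76348223] [ 5.06692061 10.1383786   7.54256173] [-0.42430124  0.38426494 -0.15766403 -0.00498707 -1.02319333  2.10027227]
```

>>> play_rows --pt "0 0 0 0 0 0 -5" --pt "0 0 0 0 0 0 0" --pt "0 0 0 0 0 0 3" --pt "0.5 0 0 0 0 0 0" --pt "0.5 0 0 0 0 0 0" --pt "0.5 0 0 0 0 0 0" --pt "0.5 0 0 -2 0 0 0" --pt "0.5 0 0 -4 0 0 0" --pt "0.5 0 0 -5 0 0 0" --pt "1 0 0 -5 0 0 0" --pt "1 -5 0 0 0 0 0" --pt "1 -5 0 0 0 0 0" --pt "1 0 0 0 0 0 0" --pt "1 0 0 0 0 0 0"

```text
time: 6.9
tool_pos: [326.1, -377.5, 239.3]
eef_rot: [3.141, -0.0, 0.138]
contact_force: [0.3, 0.4, -0.1]
gripper_width: 1.002
grip_force: 0.0
```

Run:
```python
from h import *
o=bot.get_obs();print(np.round(o['tool_pos'],1),np.round(np.degrees(o['eef_rot']),1))
p,d=snap('top'); P=cloud('top',d)
a=p[190:300,380:480]
p,d=snap('scene'); b=p[110:190,180:280]
f=lambda i:cv2.resize(i,(400,400),interpolation=cv2.INTER_CUBIC)
p,d=snap('wrist'); 
cv2.imwrite('pics/c1.png',np.hstack([f(a),f(p)]))
m=(abs(P[...,0]-428)<50)&(abs(P[...,1]+361)<50)&(P[...,2]>68)&(P[...,2]<95)
print(cv2.minAreaRect(P[m][:,:2].astype(np.float32)),m.sum())
```

```text
[ 326.1 -377.5  239.3] [180.   -0.    7.9]
((0.0, 0.0), (0.0, 0.0), 0.0) 0
```

View pics/c1.png

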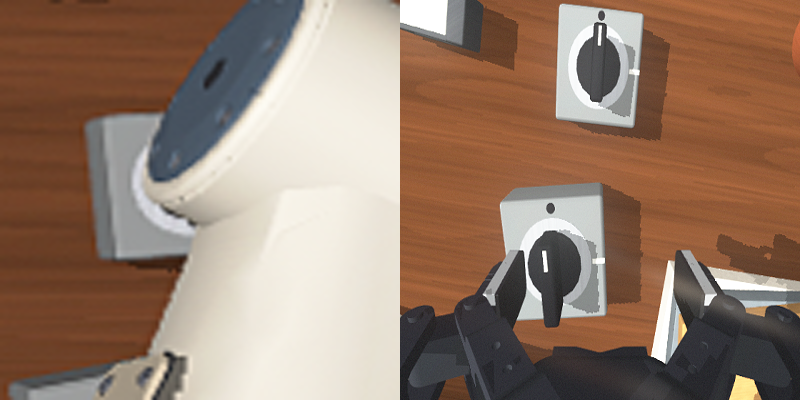

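The wrist view shows the small switch's white mark at the black dot (599,16), so the power is off. Next come the covers.

```bash
python3 -c "
from h import *
plan([(614,-194,200,0),(614,-194,128,0)])"
```

```text
rot [-0.  0.  8.] n0.9  shift [ 28.62 -18.32   3.86] n6.8
rot [0. 0. 0.] n0.0  shift [ 0.  -0.   7.2] n1.4
```

>>> play_rows --pt "0.5 0 0 0 0 0 8" --pt "0.5 3.58 -2.29 0.48 0 0 0" --pt "0.5 3.58 -2.29 0.48 0 0 0" --pt "0.5 3.58 -2.29 0.48 0 0 0" --pt "0.5 3.58 -2.29 0.48 0 0 0" --pt "0.5 3.58 -2.29 0.48 0 0 0" --pt "0.5 3.58 -2.29 0.48 0 0 0" --pt "0.5 3.58 -2.29 0.48 0 0 0" --pt "0.5 3.56 -2.29 0.48 0 0 0" --pt "0.5 0 0 0 0 0 0" --pt "0.5 0 0 0 0 0 0"

```text
time: 8.15
tool_pos: [614.5, -192.8, 198.8]
eef_rot: [-3.142, 0.003, 0.002]
contact_force: [-0.5, 0.2, 0.4]
gripper_width: 0.499
grip_force: 0.0
```

Run:
```python
from h import *
o=bot.get_obs();print(np.round(o['tool_pos'],1),np.round(np.degrees(o['eef_rot']),1))
p,d=snap('wrist'); P=cloud('wrist',d)
print([(np.round(r['point'],1),r['confidence']) for r in optics.pinpoint('wrist','cover0')])
m=(P[...,2]>122)&(P[...,2]<136)&(np.hypot(P[...,0]-614,P[...,1]+194)<25)
print(m.sum(),P[m].min(0),P[m].max(0))
m=(P[...,2]>98)&(P[...,2]<107)&(np.hypot(P[...,0]-614,P[...,1]+194)<60)
print(m.sum(),cv2.minAreaRect(P[m][:,:2].astype(np.float32)))
plan([(614,-194,128,0)])
```

```text
[ 614.5 -192.8  198.8] [-1.8e+02  1.0e-01  1.0e-01]
[(array([ 612.8, -194.5,   84.8]), 0.75), (array([614.5, -20.1,  82.4]), 0.59)]
653 [ 606.24466593 -202.15660127  122.05683251] [ 622.11554557 -186.51566677  134.77474631]
5198 ((614.1995239257812, -194.31689453125), (55.00185775756836, 55.52251052856445), 86.34854888916016)
rot [ 0.  0. -0.] n0.0  shift [ 0.05 -0.02  7.23] n1.4
```

>>> play_rows --pt "0.5 0 0.1 3 0 0 0" --pt "0.5 0 0 2.4 0 0 0" --pt "0.5 0 0 1.6 0 0 0" --pt "0.5 0 0 0 0 0 0" --pt "0 0 0 0 0 0 0" --pt "0 0 0 0 0 0 0" --pt "0 0 0 0 0 0 0" --pt "0 0 0 0 0 0 0" --pt "0 0 0 0 0 0 0" --pt "0 0 0 -1 0 0 0" --pt "0 0 0 -2 0 0 0" --pt "0 0 0 -3 0 0 0" --pt "0 0 0 -4 0 0 0" --pt "0 0 0 0 0 0 0" --force 30

```text
time: 9.65
tool_pos: [615.8, -196.2, 237.8]
eef_rot: [3.138, -0.011, -0.0]
contact_force: [0.8, 0.0, 0.7]
gripper_width: 0.171
grip_force: 29.3
```

Run:
```python
from h import *
o=bot.get_obs();print(np.round(o['tool_pos'],1))
p,d=snap('top'); P=cloud('top',d)
m=(abs(P[...,0]-397)<120)&(abs(P[...,1]-333)<120)&(P[...,2]>10)&(P[...,2]<25)
c,s,a=cv2.minAreaRect(P[m][:,:2].astype(np.float32));print(c,s,a)
m=(abs(P[...,0]-397)<60)&(abs(P[...,1]-333)<60);print(np.median(P[m][:,2]))
a=np.radians(a-90);R=np.array([[np.cos(a),-np.sin(a)],[np.sin(a),np.cos(a)]])
for q in((40,-40),(-40,-40),(0,40)):print(R@q+c)
t=R@(40,-40)+c
plan([(t[0],t[1],200,0),(t[0],t[1],54,0)])
```

```text
[ 615.8 -196.2  237.8]
(397.0351257324219, 332.6316833496094) (171.32374572753906, 171.96298217773438) 86.40818786621094
5.133834378128265
[434.45063756 290.20433987]
[354.60778225 295.21617152]
[399.54104156 372.553111  ]
rot [ 0.1 -0.4 -0. ] n0.0  shift [-18.05 -48.57   3.46] n10.4
rot [0. 0. 0.] n0.0  shift [ 0.  -0.  14.6] n2.9
```

>>> play_rows --pt "0 -1.5 -4 0.2 0 0 0" --pt "0 -1.5 -4 0.2 0 0 0" --pt "0 -1.5 -4 0.2 0 0 0" --pt "0 -1.5 -4 0.2 0 0 0" --pt "0 -1.5 -4 0.2 0 0 0" --pt "0 -1.5 -4 0.2 0 0 0" --pt "0 -1.5 -4 0.2 0 0 0" --pt "0 -1.5 -4 0.2 0 0 0" --pt "0 -1.5 -4 0.2 0 0 0" --pt "0 -1.5 -4 0.2 0 0 0" --pt "0 -1.5 -4 0.2 0 0 0" --pt "0 -1.5 -4.5 0.5 0 0 0" --pt "0 0 0 4 0 0 0" --pt "0 0 0 4 0 0 0" --pt "0 0 0 3 0 0 0" --pt "0 0 0 0 0 0 0"

```text
time: 11.3
tool_pos: [430.8, 287.5, 88.9]
eef_rot: [3.135, 0.008, -0.001]
contact_force: [-0.0, 0.1, 0.4]
gripper_width: 0.169
grip_force: 29.5
```

```bash
python3 -c "
from h import *
print(bot.get_obs()['tool_pos'],bot.get_obs()['contact_force'])
plan([(434.4,290.2,54,0)])"
```

```text
[430.83975626 287.45956869  88.94388148] [-0.04665306  0.13294184  0.42344277]
rot [ 0.4  0.5 -0.1] n0.1  shift [ 0.36 -0.27  3.49] n0.7
```

>>> play_rows --pt "0 0.3 -0.2 1.5 0 0 0" --pt "0 0 0 0 0 0 0" --pt "0 0 0 0 0 0 0"

```text
time: 11.6
tool_pos: [437.3, 292.2, 79.9]
eef_rot: [-3.141, -0.001, -0.001]
contact_force: [-0.8, 1.2, 0.3]
gripper_width: 0.172
grip_force: 29.5
```

```bash
python3 -c "
from h import *
print(bot.get_obs())
plan([(434.4,290.2,54,0)])
p,d=snap('wrist')
cv2.imwrite('pics/w1.png',p)
print(bot.get_obs()['tool_pos'])"
```

```text
{'time': 11.6, 'qpos': array([ 8.87232581e-01,  3.25309031e-01, -2.51695067e-01,  4.08735577e-04,
       -9.92673655e-01,  6.82760525e-01]), 'joint_vel': array([ 0.00072849, -0.00866706,  0.00412539,  0.00033013,  0.00716528,
       -0.00120315]), 'effort': array([ 1.77803751e-03, -3.82949281e+01,  1.99138373e+01,  4.50360686e+00,
        6.17191879e-03,  2.46044634e-03]), 'tool_pos': array([437.31555987, 292.20512194,  79.9008344 ]), 'eef_rot': array([-3.14094099e+00, -9.71496598e-04, -5.80373520e-04]), 'contact_force': array([-0.84130936,  1.18489442,  0.32712584]), 'wrist_torque': array([-0.01996546, -0.00859006, -0.024939  ]), 'grip_force': 29.467670917510986, 'gripper_width': 0.1715383910662275}
rot [-0.  -0.1 -0. ] n0.0  shift [-0.29  0.2   2.59] n0.5
[437.42083894 292.34081188  80.10854424]
```

View pics/w1.png

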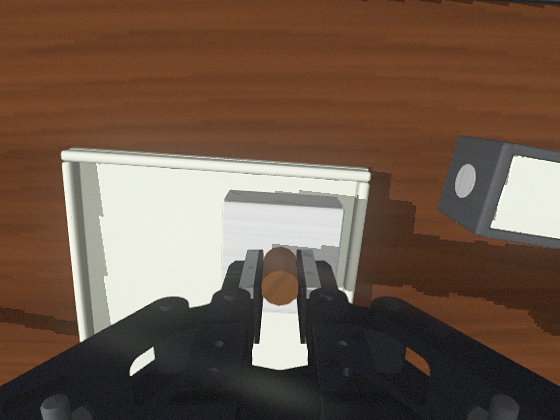

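The wrist picture shows the cover held level at (282,250), inside the tray rim. I'll lower and release it.

>>> play_rows --pt "0 -0.3 0.2 1.5 0 0 0" --pt "0 0 0 0.8 0 0 0" --pt "0 0 0 0.3 0 0 0" --pt "0 0 0 0 0 0 0" --pt "0 0 0 0 0 0 0"

```text
time: 12.15
tool_pos: [434.6, 290.1, 55.9]
eef_rot: [-3.141, -0.003, 0.0]
contact_force: [-6.2, -4.1, 17.8]
gripper_width: 0.168
grip_force: 32.9
```

>>> play_rows --pt "0.4 0 0 0 0 0 0" --pt "0.4 0 0 0 0 0 0" --pt "0.4 0 0 0 0 0 0" --pt "0.4 0 0 -3 0 0 0" --pt "0.4 0 0 -5 0 0 0" --pt "0.4 0 0 -5 0 0 0" --pt "0.5 0 0 0 0 0 0" --pt "0.5 0 0 0 0 0 0"

```text
time: 12.95
tool_pos: [434.2, 290.5, 183.9]
eef_rot: [-3.139, -0.002, -0.001]
contact_force: [-0.9, 0.1, -0.7]
gripper_width: 0.502
grip_force: 0.0
```

```bash
python3 -c "
from h import *
plan([(613.8,-26.4,200,0),(613.8,-26.4,128,0)])"
```

```text
rot [-0.1 -0.1 -0. ] n0.0  shift [17.96 31.69 -1.61] n7.3
rot [0. 0. 0.] n0.0  shift [ 0.  -0.   7.2] n1.4
```

>>> play_rows --pt "0.5 0 0 -1.6 0 0 0" --pt "0.5 2 3.5 0 0 0 0" --pt "0.5 2 3.5 0 0 0 0" --pt "0.5 2 3.5 0 0 0 0" --pt "0.5 2 3.5 0 0 0 0" --pt "0.5 2 3.5 0 0 0 0" --pt "0.5 2 3.5 0 0 0 0" --pt "0.5 2 3.5 0 0 0 0" --pt "0.5 2 3.5 0 0 0 0" --pt "0.5 2 3.7 0 0 0 0" --pt "0.5 0 0 0 0 0 0" --pt "0.5 0 0 0 0 0 0"

```text
time: 14.15
tool_pos: [613.1, -28.1, 196.4]
eef_rot: [3.141, 0.004, -0.003]
contact_force: [-0.3, 0.9, -0.6]
gripper_width: 0.5
grip_force: 0.0
```

```bash
cat >> h.py <<'E'
def cover(x,y,th=200):
    o=bot.get_obs();print(np.round(o['tool_pos'],1))
    p,d=snap('wrist'); P=cloud('wrist',d)
    r=np.hypot(P[...,0]-x,P[...,1]-y)
    m=(P[...,2]>98)&(P[...,2]<107)&(r<60); print(m.sum(),cv2.minAreaRect(P[m][:,:2].astype(np.float32)))
    m=(P[...,2]>118)&(P[...,2]<136)&(r<30)
    c=(P[m].min(0)+P[m].max(0))/2; print(m.sum(),P[m].min(0),P[m].max(0))
    plan([(c[0],c[1],128.5,0)])
E
python3 -c "
from h import *
cover(613.8,-26.4)"
```

```text
[613.1 -28.1 196.4]
5758 ((614.9801025390625, -24.448949813842773), (54.83445739746094, 55.14336395263672), 0.025316907092928886)
717 [606.85937619 -32.44989361 118.01385725] [622.76309013 -16.65378271 133.59244096]
rot [ 0.   0.2 -0.1] n0.0  shift [ 0.18 -0.27  6.84] n1.4
```

>>> play_rows --pt "0.5 0.15 -0.35 2.4 0 0 0" --pt "0.5 0 0 2.4 0 0 0" --pt "0.5 0 0 2 0 0 0" --pt "0.5 0 0 0 0 0 0" --pt "0 0 0 0 0 0 0" --pt "0 0 0 0 0 0 0" --pt "0 0 0 0 0 0 0" --pt "0 0 0 0 0 0 0" --pt "0 0 0 0 0 0 0" --pt "0 0 0 -1 0 0 0" --pt "0 0 0 -2 0 0 0" --pt "0 0 0 -3 0 0 0" --pt "0 0 0 -4 0 0 0" --pt "0 0 0 0 0 0 0" --pt "0 0 0 0 0 0 0" --force 30

```text
time: 15.7
tool_pos: [615.5, -23.6, 231.9]
eef_rot: [-3.141, -0.002, -0.001]
contact_force: [0.6, 0.1, -1.5]
gripper_width: 0.17
grip_force: 29.3
```

```bash
cat >> h.py <<'E'
def tray():
    p,d=snap('top'); P=cloud('top',d)
    m=(abs(P[...,0]-397)<125)&(abs(P[...,1]-333)<125)&(P[...,2]>10)&(P[...,2]<22)
    c,s,a=cv2.minAreaRect(P[m][:,:2].astype(np.float32));print('tray',c,s,a)
    a=np.radians(a-90 if a>45 else a);R=np.array([[np.cos(a),-np.sin(a)],[np.sin(a),np.cos(a)]])
    return [R@q+c for q in((40,-40),(-40,-40),(0,40))]
E
python3 -c "
from h import *
t=tray()[1]
print(t,bot.get_obs()['tool_pos'])
plan([(t[0],t[1],200,0),(t[0],t[1],57,0)])"
```

```text
tray (398.7312316894531, 354.5669250488281) (128.02174377441406, 171.89503479003906) 86.6189193725586
[356.44178757 316.99562063] [614.85789121 -23.58079993 230.40605236]
rot [-0.  0. -0.] n0.0  shift [-25.84 -34.06   3.04] n8.6
rot [0. 0. 0.] n0.0  shift [ 0.  -0.  14.3] n2.9
```

>>> play_rows --pt "0 -2.6 -3.2 0 0 0 0" --pt "0 -2.6 -3.2 0 0 0 0" --pt "0 -2.6 -3.2 0 0 0 0" --pt "0 -2.6 -3.2 0 0 0 0" --pt "0 -2.6 -3.2 0 0 0 0" --pt "0 -2.6 -3.2 0 0 0 0" --pt "0 -2.6 -3.2 0 0 0 0" --pt "0 -2.6 -3.2 0 0 0 0" --pt "0 -2.6 -3.2 0 0 0 0" --pt "0 -2.6 -3.1 0 0 0 0" --pt "0 0 0 4 0 0 0" --pt "0 0 0 4 0 0 0" --pt "0 0 0 4 0 0 0" --pt "0 0 0 0 0 0 0" --pt "0 0 0 0 0 0 0"

```text
time: 17.25
tool_pos: [355.5, 295.0, 110.8]
eef_rot: [3.139, 0.0, -0.0]
contact_force: [0.1, 0.4, 0.3]
gripper_width: 0.168
grip_force: 29.5
```

```bash
python3 -c "
from h import *
tray()
print(bot.get_obs()['tool_pos'])
plan([(354.6,295.2,56.5,0)])"
```

```text
tray (397.2900390625, 332.8623046875) (171.9774169921875, 171.74954223632812) 86.32853698730469
[356.16254631 296.01130278 112.06299345]
rot [-0.  -0.1 -0. ] n0.0  shift [-0.16  0.08  5.56] n1.1
```

>>> play_rows --pt "0 -0.1 0 3 0 0 0" --pt "0 0 0 1.6 0 0 0" --pt "0 0 0 0.8 0 0 0" --pt "0 0 0 0 0 0 0" --pt "0.4 0 0 0 0 0 0" --pt "0.4 0 0 0 0 0 0" --pt "0.4 0 0 0 0 0 0" --pt "0.4 0 0 -3 0 0 0" --pt "0.4 0 0 -5 0 0 0" --pt "0.5 0 0 -5 0 0 0" --pt "0.5 0 0 -1.6 0 0 0" --pt "0.5 0 0 0 0 0 0" --pt "0.5 0 0 0 0 0 0"

```text
time: 18.6
tool_pos: [354.1, 295.4, 202.5]
eef_rot: [-3.141, 0.0, -0.001]
contact_force: [0.5, 0.4, -0.8]
gripper_width: 0.501
grip_force: 0.0
```

```bash
python3 -c "
from h import *
plan([(615,143,200,0)])"
```

```text
rot [-0.  0. -0.] n0.0  shift [26.09 15.24  0.25] n6.0
```

>>> play_rows --pt "0.5 3.3 1.9 0 0 0 0" --pt "0.5 3.3 1.9 0 0 0 0" --pt "0.5 3.3 1.9 0 0 0 0" --pt "0.5 3.3 1.9 0 0 0 0" --pt "0.5 3.3 1.9 0 0 0 0" --pt "0.5 3.3 1.9 0 0 0 0" --pt "0.5 3.3 1.9 0 0 0 0" --pt "0.5 3.0 1.9 0 0 0 0" --pt "0.5 0 0 0 0 0 0" --pt "0.5 0 0 0 0 0 0"

```text
time: 19.6
tool_pos: [614.9, 142.6, 200.1]
eef_rot: [3.14, 0.004, -0.002]
contact_force: [-0.3, 0.4, 0.5]
gripper_width: 0.502
grip_force: 0.0
```

```bash
python3 -c "
from h import *
cover(615,143)"
```

```text
[614.9 142.6 200.1]
5366 ((614.6878662109375, 143.4066925048828), (55.144439697265625, 55.82375717163086), 86.77653503417969)
686 [606.96527555 135.63207857 118.39137152] [622.72959043 151.38201586 134.05309346]
rot [ 0.1  0.2 -0.1] n0.0  shift [ 0.03 -0.04  7.23] n1.4
```

>>> play_rows --pt "0.5 0 -0.1 2.8 0 0 0" --pt "0.5 0 0 2.4 0 0 0" --pt "0.5 0 0 2 0 0 0" --pt "0.5 0 0 0 0 0 0" --pt "0 0 0 0 0 0 0" --pt "0 0 0 0 0 0 0" --pt "0 0 0 0 0 0 0" --pt "0 0 0 0 0 0 0" --pt "0 0 0 0 0 0 0" --pt "0 0 0 -1 0 0 0" --pt "0 0 0 -2 0 0 0" --pt "0 0 0 -3 0 0 0" --pt "0 0 0 -4 0 0 0" --pt "0 0 0 0 0 0 0" --pt "0 0 0 0 0 0 0" --force 30

```text
time: 21.15
tool_pos: [615.7, 144.7, 232.0]
eef_rot: [-3.14, -0.002, -0.001]
contact_force: [-0.4, -0.1, -0.5]
gripper_width: 0.17
grip_force: 29.3
```

```bash
python3 -c "
from h import *
t=tray()[2]
print(t,bot.get_obs()['tool_pos'])
plan([(399.5,372.5,200,0),(399.5,372.5,57,0)])"
```

```text
tray (394.9906005859375, 301.1947326660156) (107.68174743652344, 172.1905517578125) 86.76158905029297
[397.25023437 341.13085735] [614.99965668 144.53520557 230.44537541]
rot [-0.  0. -0.] n0.0  shift [-21.55 -22.8    3.04] n6.3
rot [0. 0. 0.] n0.0  shift [ 0.  -0.  14.3] n2.9
```

>>> play_rows --pt "0 -2.7 -2.8 0 0 0 0" --pt "0 -2.7 -2.8 0 0 0 0" --pt "0 -2.7 -2.8 0 0 0 0" --pt "0 -2.7 -2.8 0 0 0 0" --pt "0 -2.7 -2.8 0 0 0 0" --pt "0 -2.7 -2.8 0 0 0 0" --pt "0 -2.7 -2.8 0 0 0 0" --pt "0 -2.7 -3.2 0 0 0 0" --pt "0 0 0 4 0 0 0" --pt "0 0 0 4 0 0 0" --pt "0 0 0 4 0 0 0" --pt "0 0 0 0 0 0 0" --pt "0 0 0 0 0 0 0"

```text
time: 22.5
tool_pos: [399.5, 372.0, 110.7]
eef_rot: [3.139, 0.0, -0.0]
contact_force: [0.4, -0.2, 0.5]
gripper_width: 0.171
grip_force: 29.4
```

```bash
python3 -c "
from h import *
print(tray()[2])
print(bot.get_obs()['tool_pos'])
plan([(399.5,372.5,56.5,0)])"
```

```text
tray (397.1931457519531, 333.5428161621094) (172.11141967773438, 171.77735900878906) 86.36012268066406
[399.73255061 373.46212757]
[400.22948552 373.0466573  112.15154844]
rot [-0.  -0.1 -0. ] n0.0  shift [-0.07  0.05  5.57] n1.1
```

>>> play_rows --pt "0 0 0 3 0 0 0" --pt "0 0 0 1.6 0 0 0" --pt "0 0 0 0.8 0 0 0" --pt "0 0 0 0 0 0 0" --pt "0.4 0 0 0 0 0 0" --pt "0.4 0 0 0 0 0 0" --pt "0.4 0 0 0 0 0 0" --pt "0.4 0 0 -3 0 0 0" --pt "0.4 0 0 -5 0 0 0" --pt "0.5 0 0 -5 0 0 0" --pt "0.5 0 0 -5 0 0 0" --pt "1 0 5 0 0 0 0" --pt "1 0 5 0 0 0 0" --pt "1 0 5 0 0 0 0" --pt "1 0 5 0 0 0 0" --pt "1 0 5 0 0 0 0" --pt "1 0 3 0 0 0 0" --pt "1 0 0 0 0 0 0" --pt "1 0 0 0 0 0 0"

```text
time: 24.45
tool_pos: [399.3, 92.0, 237.1]
eef_rot: [-3.141, -0.001, -0.002]
contact_force: [-0.2, 0.7, -1.2]
gripper_width: 0.997
grip_force: 0.0
```

```bash
cat >> h.py <<'E'
def tops(P,x,y,r,z0,z1):
    m=(abs(P[...,0]-x)<r)&(abs(P[...,1]-y)<r)&(P[...,2]>z0)&(P[...,2]<z1)
    if m.sum()<5: return None
    m=m.astype(np.uint8); n,l,s,c=cv2.connectedComponentsWithStats(m); i=1+np.argmax(s[1:,4])
    q=P[l==i]; c,s,a=cv2.minAreaRect(q[:,:2].astype(np.float32)); return np.round(c,1),np.round(s,1),round(a,1),round(float(np.median(q[:,2])),1),len(q)
E
python3 - <<'E'
from h import *
o=bot.get_obs();print(np.round(o['tool_pos'],1))
p,d=snap('wrist','w2.png'); P=cloud('wrist',d)
print('wrist t0',tops(P,452,100,90,38,50))
print('w t1',tops(P,454,-41,80,38,50))
p,d=snap('top','t2.png'); P=cloud('top',d)
tray()
for x,y in((434,290),(355,295),(399.5,372.5)): print('cov',tops(P,x,y,38,24,36))
for x,y in((614,-194),(614,-26),(614,143)): print('lan',tops(P,x,y,38,92,108))
for x,y in((452,100),(454,-41),(444,-199)): print('tip',tops(P,x,y,68,38,50))
E
```

```text
[399.3  92.  237.1]
wrist t0 (array([463. , 147.3]), array([93.6, 46.4]), 80.8, 44.9, 5523)
w t1 (array([466.1,   3.4]), array([84. , 46.1]), 76.2, 45.1, 4782)
tray (435.4938659667969, 371.1959533691406) (89.78751373291016, 100.62261962890625) 84.96846771240234
cov None
cov None
cov (array([420.7, 384.6]), array([29.4, 61. ]), 35.4, 29.3, 139)
lan (array([ 613.4, -193.4]), array([44.4, 45.6]), 88.3, 100.1, 358)
lan (array([613.7, -24.1]), array([43.6, 46.2]), 89.5, 100.1, 360)
lan (array([613.1, 141.9]), array([46.5, 45.3]), 89.6, 100.2, 360)
tip (array([475.4,  45.3]), array([22.8, 48. ]), 89.7, 43.7, 159)
tip (array([464.3,  -3.2]), array([71.5, 46. ]), 75.9, 43.9, 494)
tip (array([ 450.2, -165.8]), array([72.9, 46. ]), 85.3, 43.6, 510)
```

View pics/w2.png

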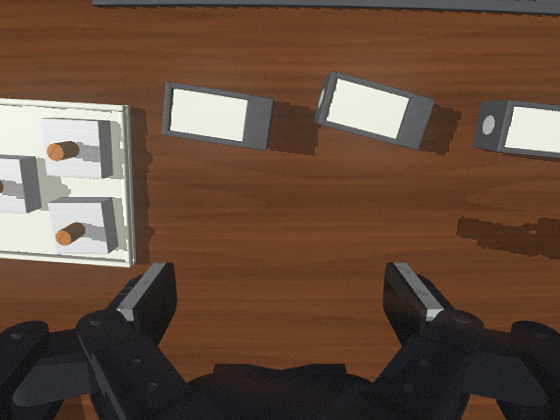

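View pics/t2.png

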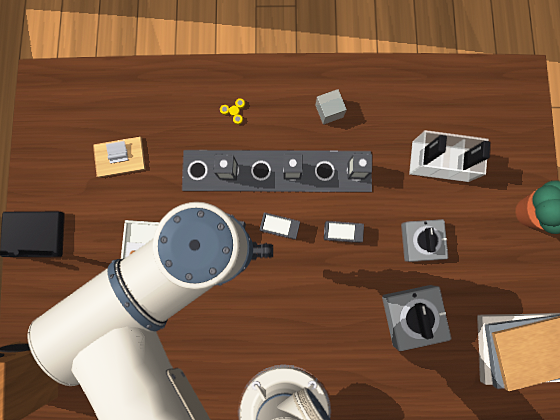

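The wrist picture shows three covers knob up in the tray, around (70,180). The toppled lanterns have their dark base on the right, towards -y. The top picture shows the three docked lanterns uncovered at (224,163), (292,163) and (358,163), with free pads at (198,170), (261,170) and (324,170). I'll grip each toppled lantern with the tool tilted 30°. Then I'll turn it upright so the tool comes in from -x, and set it on a pad.

```bash
cat >> h.py <<'E'
AL=np.radians(30)
def Rf(): 
    z=np.array([np.cos(AL),0,-np.sin(AL)]); y=np.array([0,1.,0]); return Ro.from_matrix(np.stack([np.cross(y,z),y,z],1))
def Ri(ang): # lantern axis direction in deg (towards top)
    t=np.radians(ang); a=np.array([np.cos(t),np.sin(t),0])
    z=np.array([0,0,-np.cos(AL)])-np.sin(AL)*a; y=np.array([-np.sin(t),np.cos(t),0]); y=np.cross(a,[0,0,1])*-1
    return Ro.from_matrix(np.stack([np.cross(y,z),y,z],1))
def grasp(cx,cy,ang,s=58,z=28):
    t=np.radians(ang); a=np.array([np.cos(t),np.sin(t)]); g=np.array([cx,cy])+(s-47.5)*a
    return np.array([g[0],g[1],z])
E
python3 - <<'E'
from h import *
print(Ri(80.8).as_matrix().round(2))
g=grasp(463,147.3,80.8); R=Ri(80.8); h=g-110*R.as_matrix()[:,2]; print(g,h)
plan([(*h,R),(*g,R)])
E
```

```text
[[-0.14 -0.99 -0.08]
 [-0.85  0.16 -0.49]
 [ 0.5  -0.   -0.87]]
[464.67875247 157.66493078  28.        ] [473.47221779 211.95742536 123.26279442]
rot [-25.9  22.   96.7] n11.3  shift [-16.85  -5.42   3.36] n3.6
rot [0. 0. 0.] n0.0  shift [ 0.  0. 11.] n2.2
```

>>> play_rows --pt "1 0 0 0 -2.16 1.83 8.06" --pt "1 0 0 0 -2.16 1.83 8.06" --pt "1 0 0 0 -2.16 1.83 8.06" --pt "1 0 0 0 -2.16 1.83 8.06" --pt "1 0 0 0 -2.16 1.83 8.06" --pt "1 0 0 0 -2.16 1.83 8.06" --pt "1 0 0 0 -2.16 1.83 8.06" --pt "1 0 0 0 -2.16 1.83 8.06" --pt "1 0 0 0 -2.16 1.83 8.06" --pt "1 0 0 0 -2.16 1.83 8.06" --pt "1 0 0 0 -2.16 1.83 8.06" --pt "1 0 0 0 -2.16 1.83 8.06" --pt "1 0 0 0 0 0 0" --pt "1 0 0 0 0 0 0"

```text
time: 26.0
tool_pos: [399.4, 93.2, 236.2]
eef_rot: [3.139, -0.523, -1.727]
contact_force: [0.2, -0.3, -0.9]
gripper_width: 1.003
grip_force: 0.0
```

Run:
```python
from h import *
print(bot.get_obs()['qpos'],bot.get_obs()['tool_pos'])
g=grasp(463,147.3,80.8); R=Ri(80.8); h=g-110*R.as_matrix()[:,2]
plan([(*h,R)])
```

```text
[ 0.85252453  0.18527551 -0.23529511  0.26694609 -1.60403845 -1.06253277] [399.36629384  93.17029555 236.24373931]
rot [0.  0.1 0.2] n0.0  shift [-16.83  -5.42   3.33] n3.6
```

>>> play_rows --pt "1 -3.4 -1.1 0.6 0 0 0" --pt "1 -3.4 -1.1 0.7 0 0 0" --pt "1 -3.4 -1.1 0.7 0 0 0" --pt "1 -3.4 -1.1 0.7 0 0 0" --pt "1 -3.2 -1.0 0.6 0 0 0" --pt "1 0 0 0 0 0 0" --pt "1 0 0 0 0 0 0"

```text
time: 26.7
tool_pos: [473.1, 211.4, 123.9]
eef_rot: [3.139, -0.523, -1.729]
contact_force: [0.1, 0.3, 0.9]
gripper_width: 0.998
grip_force: 0.0
```

```bash
cat >> h.py <<'E'
def lying(x,y,**k):
    o=bot.get_obs();print(np.round(o['tool_pos'],1))
    p,d=snap('wrist'); P=cloud('wrist',d); r=tops(P,x,y,68,38,50); print('wrist',r)
    p,d=snap('top'); print('top',tops(cloud('top',d),x,y,68,38,50))
    return r
E
python3 - <<'E'
from h import *
lying(463,147)
g=grasp(463,147.3,80.8); R=Ri(80.8)
plan([(*g,R)])
E
```

```text
[473.1 211.4 123.9]
wrist (array([463.1, 147.8]), array([94.9, 46.1]), 80.7, 45.9, 9717)
top (array([462.9, 147.6]), array([95.1, 45.7]), 80.8, 43.8, 696)
rot [0.  0.1 0. ] n0.0  shift [-1.700e-01 -1.000e-02  1.111e+01] n2.2
```

>>> play_rows --pt "1 -0.1 0 3.5 0 0 0" --pt "1 0 0 3.5 0 0 0" --pt "1 0 0 2.5 0 0 0" --pt "1 0 0 1.5 0 0 0" --pt "1 0 0 0 0 0 0" --pt "0.3 0 0 0 0 0 0" --pt "0.3 0 0 0 0 0 0" --pt "0.3 0 0 0 0 0 0" --pt "0.3 0 0 0 0 0 0" --pt "0.3 0 0 0 0 0 0" --force 50

```text
time: 27.8
tool_pos: [465.2, 158.8, 29.4]
eef_rot: [-3.141, -0.521, -1.732]
contact_force: [-1.2, 2.9, 6.4]
gripper_width: 0.53
grip_force: 51.8
```

Run:
```python
from h import *
o=bot.get_obs();print(o['tool_pos'],o['contact_force'],o['gripper_width'],o['grip_force'])
R=Ri(80.8);p=o['tool_pos']
plan([(p[0],p[1],p[2]+150,R),(420,160,240,Rf()),(520,224,180,Rf()),(608,224,90,Rf())])
```

```text
[465.18512484 158.80921013  29.39669885] [-1.17894064  2.87069902  6.39973583] 0.52987817410305 51.8187940120697
rot [-0.   0.1 -0. ] n0.0  shift [  7.5   -0.   -12.99] n3.0
rot [ 22.9 -73.4  85.3] n9.9  shift [-2.99  0.12 -6.94] n1.5
rot [0. 0. 0.] n0.0  shift [ 0.2   6.4  11.66] n2.7
rot [0. 0. 0.] n0.0  shift [ 3.39  0.   12.12] n2.5
```

>>> play_rows --pt "0.3 1 0 -1.73 0 0 0" --pt "0.3 2 0 -3.46 0 0 0" --pt "0.3 2 0 -3.46 0 0 0" --pt "0.3 2.5 0 -4.33 0 0 0" --pt "0.3 0 0 0 1.64 -5.24 6.09" --pt "0.3 0 0 0 1.64 -5.24 6.09" --pt "0.3 0 0 0 1.64 -5.24 6.09" --pt "0.3 0 0 0 1.64 -5.24 6.09" --pt "0.3 0 0 0 1.64 -5.24 6.09" --pt "0.3 0 0 0 1.64 -5.24 6.09" --pt "0.3 0 0 0 1.64 -5.24 6.09" --pt "0.3 0 0 0 1.64 -5.24 6.09" --pt "0.3 0 0 0 1.64 -5.24 6.09" --pt "0.3 0 0 0 1.64 -5.24 6.09" --pt "0.3 0 0 0 1.64 -5.24 6.09" --pt "0.3 0 0 0 1.64 -5.24 6.09" --pt "0.3 0 0 0 1.64 -5.24 6.09" --pt "0.3 0 0 0 1.64 -5.24 6.09" --pt "0.3 0 0 0 0 0 0" --pt "0.3 0 0 0 0 0 0"

```text
time: 29.8
tool_pos: [474.9, 114.7, 273.8]
eef_rot: [-2.983, 0.817, -2.882]
contact_force: [0.3, 0.3, -2.3]
gripper_width: 0.53
grip_force: 52.2
```

Run:
```python
from h import *
o=bot.get_obs();print(o['tool_pos'],o['qpos'],o['gripper_width'],o['grip_force'])
plan([(520,224,180,Rf()),(608,224,90,Rf())])
p,d=snap('scene'); cv2.imwrite('pics/s3.png',p)
p,d=snap('top'); P=cloud('top',d); g=p.min(-1)
m=(abs(P[...,0]-613)<35)&(P[...,2]<12)&(P[...,2]>2)&(g>150)
n,l,s,c=cv2.connectedComponentsWithStats(cv2.dilate(m.astype(np.uint8),np.ones((3,3))))
for i in range(1,n):
    q=P[(l==i)&m]
    if len(q)>20: print(s[i],len(q),q.min(0)[:2],q.max(0)[:2])
```

```text
[474.90804515 114.73898964 273.78749923] [ 0.65088189 -0.32045644 -0.99455795  1.22677502 -0.4634292  -3.05293601] 0.5296539425517495 52.162792682647705
rot [  2.9 -12.4   9.9] n1.4  shift [ 5.87 10.93  8.59] n3.0
rot [0. 0. 0.] n0.0  shift [ 3.39  0.   12.12] n2.5
[408 157  41  23 181] 47 [ 591.9358396  -435.66045711] [ 647.09749724 -335.92982592]
[441 157  12  12 126] 54 [ 623.056117   -448.54114303] [ 647.86236042 -425.80415873]
[ 95 159  50  18 647] 291 [607.85807453 368.46230757] [647.7124885  497.39543925]
[186 159  23  22 287] 140 [594.64578276 198.64027896] [647.18161794 251.92132596]
[250 159  22  22 263] 117 [593.04342235  32.11968528] [645.50952945  82.53960313]
[314 160  22  22 256] 109 [ 589.25037679 -136.96035423] [641.35870174 -86.21037147]
```

View pics/s3.png

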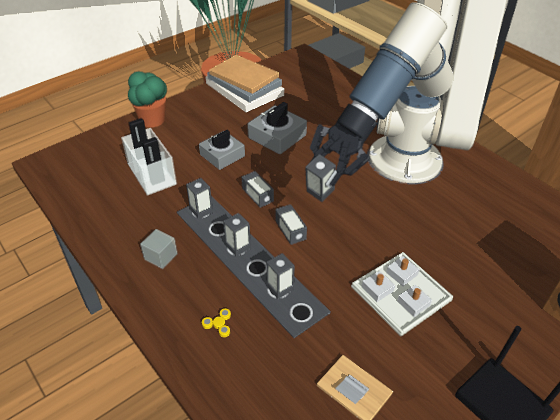

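The scene picture shows the lantern held at (320,175), almost upright, with the three covers in the tray. Joint 6 reached its limit, so I'll point the tool more radially for this one (yaw about 30°).

```bash
cat >> h.py <<'E'
def Rfy(yaw,flip=False):
    R=Ro.from_euler('z',yaw,degrees=True)*Rf()
    return R*Ro.from_euler('z',180,degrees=True) if flip else R
E
python3 - <<'E'
from h import *
p=bot.get_obs()['tool_pos']
plan([(*p,Rfy(32))])
E
```

```text
rot [-22.8 -14.1  -9.2] n2.7  shift [0. 0. 0.] n0.0
```

>>> play_rows --pt "0.3 0 0 0 -4.56 -2.82 -1.84" --pt "0.3 0 0 0 -4.56 -2.82 -1.84" --pt "0.3 0 0 0 -4.56 -2.82 -1.84" --pt "0.3 0 0 0 -4.56 -2.82 -1.84" --pt "0.3 0 0 0 -4.56 -2.82 -1.84" --pt "0.3 0 0 0 0 0 0" --pt "0.3 0 0 0 0 0 0"

```text
time: 30.6
tool_pos: [468.9, 113.9, 303.0]
eef_rot: [-3.108, 0.949, -2.675]
contact_force: [0.3, 0.5, -2.0]
gripper_width: 0.535
grip_force: 58.8
```

Run:
```python
from h import *
o=bot.get_obs();print(o['tool_pos'],o['qpos'],o['gripper_width'],o['grip_force'])
plan([(560,195,180,Rfy(32)),])
```

```text
[468.89994174 113.8755069  303.03484455] [ 0.48656282 -0.41470697 -0.99371918  0.85406369 -0.06640123 -2.43537641] 0.5347756932832005 58.798441886901855
rot [-6.4 -5.7 -2.8] n0.7  shift [ 4.64  2.05 16.57] n3.5
```

Run:
```python
from h import *
p=bot.get_obs()['tool_pos']
plan([(*p,Rfy(81)),(465,150,120,Rfy(81)),(465,150,61,Rfy(81))])
```

```text
rot [-47.5  -5.7 -29.4] n5.5  shift [0. 0. 0.] n0.0
rot [0. 0. 0.] n0.0  shift [14.1   0.95 12.19] n3.7
rot [0. 0. 0.] n0.0  shift [5.11 0.   2.95] n1.2
```

>>> play_rows --pt "0.3 0 0 0 -5.94 -0.71 -3.68" --pt "0.3 0 0 0 -5.94 -0.71 -3.68" --pt "0.3 0 0 0 -5.94 -0.71 -3.68" --pt "0.3 0 0 0 -5.94 -0.71 -3.68" --pt "0.3 0 0 0 -5.94 -0.71 -3.68" --pt "0.3 0 0 0 -5.94 -0.71 -3.68" --pt "0.3 0 0 0 -5.94 -0.71 -3.68" --pt "0.3 0 0 0 -5.94 -0.71 -3.68" --pt "0.3 0 0 0 0 0 0" --pt "0.3 0 0 0 0 0 0" --pt "0.3 0 0 0 0 0 0"

```text
time: 31.7
tool_pos: [482.1, 0.7, 279.2]
eef_rot: [-3.082, 0.836, -2.526]
contact_force: [-0.2, 0.4, -2.2]
gripper_width: 0.535
grip_force: 58.9
```

Run:
```python
from h import *
o=bot.get_obs();print(o['tool_pos'],o['qpos'],o['gripper_width'],o['grip_force'])
plan([(*o['tool_pos'],Rfy(81)),(465,150,120,Rfy(81)),(465,150,61,Rfy(81))])
p,d=snap('top'); P=cloud('top',d)
print(tops(P,466,3,68,38,50),tops(P,450,-155,68,38,50))
```

```text
[482.13241429   0.74749878 279.16286977] [-0.00460198 -0.23210595 -0.38433917 -0.59426605 -0.74965653 -0.67674656] 0.5350112198080732 58.85056436061859
rot [-40.4 -12.3 -26.7] n4.7  shift [0. 0. 0.] n0.0
rot [0. 0. 0.] n0.0  shift [ 6.55  4.03 20.49] n4.4
rot [0. 0. 0.] n0.0  shift [5.11 0.   2.95] n1.2
(array([474.9,  45.5]), array([17.7, 40.5]), 75.4, 44.0, 71) (array([ 451.3, -154.3]), array([95.4, 45.9]), 84.9, 43.7, 675)
```

>>> play_rows --pt "0.3 0 0 0 -5.8 -1.76 -3.81" --pt "0.3 0 0 0 -5.8 -1.76 -3.81" --pt "0.3 0 0 0 -5.8 -1.76 -3.81" --pt "0.3 0 0 0 -5.8 -1.76 -3.81" --pt "0.3 0 0 0 -5.8 -1.76 -3.81" --pt "0.3 0 0 0 -5.8 -1.76 -3.81" --pt "0.3 0 0 0 -5.8 -1.76 -3.81" --pt "0.3 0 0 0 0 0 0" --pt "0.3 0 0 0 0 0 0"

```text
time: 32.65
tool_pos: [481.7, 1.5, 276.7]
eef_rot: [3.118, 1.035, -1.777]
contact_force: [-0.6, -0.3, -1.8]
gripper_width: 0.533
grip_force: 58.8
```

Run:
```python
from h import *
o=bot.get_obs();print(o['tool_pos'],o['qpos'],o['gripper_width'],o['grip_force'])
plan([(*o['tool_pos'],Rfy(81)),(465,150,120,Rfy(81)),(465,150,61,Rfy(81))])
p,d=snap('top'); P=cloud('top',d)
print(tops(P,466,3,68,38,50),tops(P,450,-155,68,38,50))
```

```text
[481.67605519   1.47495762 276.72814006] [-0.42964878  0.26993825  0.09241584 -0.99612103 -1.69098795  0.26822275] 0.5332347521780815 58.82271409034729
rot [-1.1 -0.7 -1.4] n0.2  shift [0. 0. 0.] n0.0
rot [0. 0. 0.] n0.0  shift [ 6.37  3.97 20.31] n4.3
rot [0. 0. 0.] n0.0  shift [5.11 0.   2.95] n1.2
(array([467.5,  19.1]), array([72.6, 41.3]), 75.3, 43.5, 260) (array([ 434.8, -145.7]), array([80.9, 13.3]), 83.2, 43.9, 160)
```

>>> play_rows --pt "0.3 0 0 0 -1.1 -0.7 -1.4" --pt "0.3 1.27 0.79 4.06 0 0 0" --pt "0.3 1.27 0.79 4.06 0 0 0" --pt "0.3 1.27 0.79 4.06 0 0 0" --pt "0.3 1.27 0.79 4.06 0 0 0" --pt "0.3 1.27 0.79 4.06 0 0 0" --pt "0.3 0 0 0 0 0 0" --pt "0.3 0 0 0 0 0 0"

```text
time: 33.5
tool_pos: [464.9, 150.2, 121.8]
eef_rot: [-3.136, 1.05, -1.721]
contact_force: [0.2, 0.2, -1.4]
gripper_width: 0.533
grip_force: 58.6
```

Run:
```python
from h import *
o=bot.get_obs();print(o['tool_pos'],o['qpos'],o['gripper_width'],o['grip_force'])
plan([(465,150,61,Rfy(81))])
p,d=snap('scene','s4.png'); P=cloud('scene',d)
p,d=snap('wrist'); P=cloud('wrist',d)
cv2.imwrite('pics/s4.png',np.hstack([cv2.imread('pics/s4.png')[60:360,180:480],p[60:360,130:430]]))
```

```text
[464.93829757 150.22296554 121.82505917] [-0.17807967  0.36573235 -0.23788974 -1.11958825 -1.30026666  0.54992776] 0.5332878744638598 58.64074409008026
rot [0.  0.2 0.2] n0.0  shift [ 5.28 -0.01  3.02] n1.2
```

View pics/s4.png

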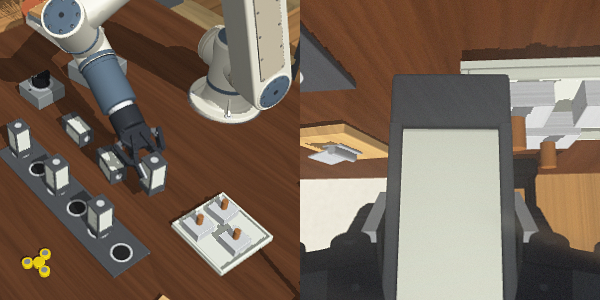

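The picture shows the lantern held upright at (152,172) in the left half, base down. I'll stand it on the console here and regrip it from above.

>>> play_rows --pt "0.3 2 0 1.15 0 0 0" --pt "0.3 1.8 0 1.04 0 0 0" --pt "0.3 1 0 0.57 0 0 0" --pt "0.3 0 0 0 0 0 0" --pt "0.3 0.4 0 0.23 0 0 0" --pt "0.3 0 0 0 0 0 0" --pt "0.3 0 0 0 0 0 0"

```text
time: 34.3
tool_pos: [466.1, 149.7, 62.4]
eef_rot: [-3.133, 1.051, -1.721]
contact_force: [0.2, -0.6, -2.1]
gripper_width: 0.535
grip_force: 58.8
```

Run:
```python
from h import *
o=bot.get_obs();print(o['tool_pos'],o['contact_force'],o['wrist_torque'],np.degrees(o['eef_rot']))
```

```text
[466.10872053 149.70934736  62.43200379] [ 0.16015236 -0.58067866 -2.12644015] [-3.08534943  0.5228296  -0.03564858] [-179.53364338   60.19723905  -98.58996284]
```

>>> play_rows --pt "0.3 0.2 0 0.12 0 0 0" --pt "0.3 0 0 0 0 0 0" --pt "0.3 0 0 0 0 0 0"

```text
time: 34.6
tool_pos: [466.1, 149.9, 59.8]
eef_rot: [-3.134, 1.051, -1.722]
contact_force: [0.1, -1.2, 1.4]
gripper_width: 0.535
grip_force: 58.8
```

>>> play_rows --pt "0.3 0.13 0 0.07 0 0 0" --pt "0.3 0 0 0 0 0 0" --pt "0.3 0 0 0 0 0 0"

```text
time: 34.9
tool_pos: [466.1, 149.9, 59.7]
eef_rot: [-3.132, 1.053, -1.718]
contact_force: [-2.5, -3.8, 10.5]
gripper_width: 0.53
grip_force: 59.9
```

>>> play_rows --pt "0.8 0 0 0 0 0 0" --pt "0.8 0 0 0 0 0 0" --pt "0.8 0 0 0 0 0 0" --pt "0.8 0 0 -2 0 0 0" --pt "0.8 0 0 -4 0 0 0" --pt "0.8 0 0 -4 0 0 0" --pt "0.8 0 0 -4 0 0 0" --pt "0.8 -4 0 -2 0 0 0" --pt "0.8 -4 0 -2 0 0 0" --pt "0.8 0 0 0 0 8.57 0" --pt "0.8 0 0 0 0 8.57 0" --pt "0.8 0 0 0 0 8.57 0" --pt "0.8 0 0 0 0 8.57 0" --pt "0.8 0 0 0 0 8.57 0" --pt "0.8 0 0 0 0 8.57 0" --pt "0.8 0 0 0 0 8.57 0" --pt "0.8 0 0 0 0 0 0" --pt "0.8 0 0 0 0 0 0"

```text
time: 36.7
tool_pos: [446.5, 36.1, 216.1]
eef_rot: [-3.141, 0.004, -1.725]
contact_force: [-0.7, -0.0, 0.0]
gripper_width: 0.8
grip_force: 0.0
```

```bash
cat >> h.py <<'E'
def see(xs,z0=85,z1=103):
    for c in('wrist','top'):
        p,d=snap(c); P=cloud(c,d)
        for x,y in xs: print(c,tops(P,x,y,38,z0,z1))
E
python3 - <<'E'
from h import *
o=bot.get_obs();print(o['tool_pos'],o['qpos'],np.degrees(o['eef_rot']))
see([(466,155)]); 
plan([(466,155,170,-99),(466,155,76,-99)])
E
```

```text
[446.51208457  36.07848829 216.12801871] [ 0.42985982  0.06545975 -0.2075246  -0.00337579 -1.29476154 -0.58308153] [-179.95672456    0.25166645  -98.83129302]
wrist (array([467.9, 153.8]), array([45. , 46.1]), 81.6, 95.7, 2717)
top None
rot [-0.1  0.3 -0. ] n0.0  shift [-12.19  -0.     4.66] n2.6
rot [0. 0. 0.] n0.0  shift [ 0.  -0.   9.4] n1.9
```

>>> play_rows --pt "1 -4 0 1.6 0 0 0" --pt "1 -4 0 1.5 0 0 0" --pt "1 -4.1 0.1 1.5 0 0 0" --pt "1 0 -0.2 0 0 0 0" --pt "1 0 0 0 0 0 0" --pt "1 0 0 3 0 0 0" --pt "1 0 0 3 0 0 0" --pt "1 0 0 2.4 0 0 0" --pt "1 0 0 1 0 0 0" --pt "1 0 0 0 0 0 0" --pt "0.3 0 0 0 0 0 0" --pt "0.3 0 0 0 0 0 0" --pt "0.3 0 0 0 0 0 0" --pt "0.3 0 0 0 0 0 0" --pt "0.3 0 0 0 0 0 0" --force 40

```text
time: 38.3
tool_pos: [468.1, 155.0, 78.6]
eef_rot: [-3.137, 0.005, -1.727]
contact_force: [-1.7, -0.2, 6.5]
gripper_width: 0.529
grip_force: 42.0
```

Run:
```python
from h import *
o=bot.get_obs();p=o['tool_pos'];print(p,o['contact_force'],np.degrees(o['eef_rot']))
plan([(p[0],p[1],240,-99),(614.5,224.5,240,-90),(614.5,224.5,p[2]+7,-90)])
```

```text
[468.06757666 155.04291463  78.57990495] [-1.70596192 -0.18060624  6.48802167] [-179.75023733    0.27040236  -98.96339243]
rot [-0.2  0.3  0. ] n0.0  shift [  0.     0.   -16.14] n3.2
rot [ 0.  0. -9.] n1.0  shift [ -6.95 -14.64  -0.  ] n3.2
rot [0. 0. 0.] n0.0  shift [ 0.   -0.   15.44] n3.1
```

>>> play_rows --pt "0.3 0 0 -2 0 0 0" --pt "0.3 0 0 -4 0 0 0" --pt "0.3 0 0 -5 0 0 0" --pt "0.3 0 0 -5 0 0 0" --pt "0.3 0 0 0 0 0 -4.5" --pt "0.3 0 0 0 0 0 -4.5" --pt "0.3 -3.4 -3.6 0 0 0 0" --pt "0.3 -3.4 -3.6 0 0 0 0" --pt "0.3 -3.4 -3.6 0 0 0 0" --pt "0.3 -3.4 -3.8 0 0 0 0" --pt "0.3 0 0 0 0 0 0" --pt "0.3 0 0 0 0 0 0"

```text
time: 39.5
tool_pos: [612.3, 290.3, 235.0]
eef_rot: [3.141, 0.001, -1.57]
contact_force: [-0.3, 0.2, -1.6]
gripper_width: 0.531
grip_force: 41.4
```

```bash
cat >> h.py <<'E'
def rings(c):
    p,d=snap(c); P=cloud(c,d); g=p.min(-1)
    m=(abs(P[...,0]-614)<45)&(abs(P[...,2]-6)<4)&(g>150)&(abs(P[...,1]-14)<250)
    n,l,s,_=cv2.connectedComponentsWithStats(cv2.dilate(m.astype(np.uint8),np.ones((3,3))))
    for i in range(1,n):
        q=P[(l==i)&m]
        if len(q)<60: continue
        A=np.c_[2*q[:,:2],np.ones(len(q))]; w=np.ones(len(q))
        x=np.linalg.lstsq(A,(q[:,:2]**2).sum(1),rcond=None)[0]; rad=np.sqrt(x[2]+x[0]**2+x[1]**2)
        print(c,'ring',x[:2].round(1),'r',rad.round(1),'z',np.median(q[:,2]).round(1),len(q))
E
python3 - <<'E'
from h import *
o=bot.get_obs();print(o['tool_pos'],np.degrees(o['eef_rot']))
rings('wrist');rings('top');snap('wrist','w5.png')
plan([(614.5,224.5,240,-90)])
E
```

```text
[612.3291882  290.26340512 235.01526689] [ 1.79949835e+02  3.61608582e-02 -8.99646326e+01]
wrist ring [619.3 224.8] r 23.7 z 8.7 786
top ring [620.1 225.2] r 23.6 z 5.7 120
top ring [618.1  57.6] r 23.8 z 5.6 80
top ring [ 615.6 -110.8] r 23.8 z 5.1 81
rot [-0.3  0.2 -0. ] n0.0  shift [ 6.44 -0.27 -0.05] n1.3
```

View pics/w5.png

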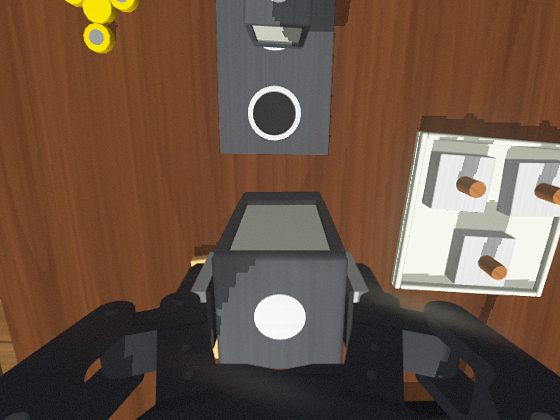

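The wrist picture shows the held lantern's top at (280,317) and the free pad at (275,113), which measures (619.5,225). I'll place it there.

>>> play_rows --pt "0.3 3.2 -0.3 0 0 0 0" --pt "0.3 3.3 -0.37 0 0 0 0" --pt "0.3 0 0 0 0 0 0" --pt "0.3 0 0 4 0 0 0" --pt "0.3 0 0 4 0 0 0" --pt "0.3 0 0 4 0 0 0" --pt "0.3 0 0 2.2 0 0 0" --pt "0.3 0 0 0 0 0 0" --pt "0.3 0 0 0 0 0 0"

```text
time: 40.55
tool_pos: [619.8, 224.9, 98.2]
eef_rot: [-3.136, 0.004, -1.57]
contact_force: [0.8, -0.1, -0.6]
gripper_width: 0.532
grip_force: 41.7
```

Run:
```python
from h import *
o=bot.get_obs();print(o['tool_pos'],o['contact_force'])
plan([(619,225,85.6,-90)])
```

```text
[619.78402629 224.94105739  98.22335158] [ 0.81912109 -0.05882767 -0.62251119]
rot [-0.3  0.2  0. ] n0.0  shift [-0.01  0.08  1.26] n0.3
```

>>> play_rows --pt "0.3 0 0.05 0.8 0 0 0" --pt "0.3 0 0 0.3 0 0 0" --pt "0.3 0 0 0 0 0 0" --pt "0.3 0 0 0 0 0 0"

```text
time: 40.95
tool_pos: [619.1, 225.1, 85.4]
eef_rot: [-3.138, 0.003, -1.571]
contact_force: [0.1, 0.1, -2.6]
gripper_width: 0.534
grip_force: 41.8
```

>>> play_rows --pt "0.3 0 0 0.2 0 0 0" --pt "0.3 0 0 0 0 0 0" --pt "0.3 0 0 0 0 0 0"

```text
time: 41.25
tool_pos: [619.4, 225.2, 84.7]
eef_rot: [-3.137, 0.004, -1.57]
contact_force: [-2.9, 0.8, 5.3]
gripper_width: 0.532
grip_force: 42.6
```

>>> play_rows --pt "0.8 0 0 0 0 0 0" --pt "0.8 0 0 0 0 0 0" --pt "0.8 0 0 0 0 0 0" --pt "0.8 0 0 -3 0 0 0" --pt "0.8 0 0 -5 0 0 0" --pt "1 0 0 -5 0 0 0" --pt "1 0 2 -3 0 0 0" --pt "1 0 5 0 0 0 0" --pt "1 0 5 0 0 0 0" --pt "1 5 3 0 0 0 0" --pt "1 5 0 0 0 0 0" --pt "1 0 0 0 0 0 0" --pt "1 0 0 0 0 0 0"

```text
time: 42.55
tool_pos: [472.7, 130.9, 242.7]
eef_rot: [-3.137, 0.004, -1.572]
contact_force: [-0.2, 0.3, -0.2]
gripper_width: 1.001
grip_force: 0.0
```

Run:
```python
from h import *
o=bot.get_obs();print(o['tool_pos'])
see([(619,225)]); r=lying(466,3)
cx,cy=r[0]; a=r[2]; a=a if a>45 else a+90
g=grasp(cx,cy,a); R=Ri(a); h=g-110*R.as_matrix()[:,2]; print(g,a)
plan([(*h,R),(*g,R)])
```

```text
[472.72550047 130.87844506 242.69437669]
wrist (array([620.4, 218.5]), array([44. , 29.7]), 0.1, 100.9, 1126)
top (array([638.9, 205.3]), array([5.3, 4.2]), 26.2, 98.6, 8)
[473.  132.1 242.1]
wrist (array([468.4,  12.5]), array([85.3, 46.5]), 75.7, 44.9, 5419)
top (array([467.2,   8. ]), array([94.3, 46.2]), 75.4, 43.7, 693)
[470.99348963  22.67466518  28.        ] 75.7
rot [-3.9 30.  14. ] n3.5  shift [-1.44 -2.52 12.86] n2.6
rot [0. 0. 0.] n0.0  shift [-0. -0. 11.] n2.2
```

>>> play_rows --pt "1 0 0 0 -0.98 7.5 3.5" --pt "1 0 0 0 -0.98 7.5 3.5" --pt "1 0 0 0 -0.98 7.5 3.5" --pt "1 0 0 0 -0.98 7.5 3.5" --pt "1 0 -0.6 4 0 0 0" --pt "1 0 -1 4 0 0 0" --pt "1 0 -1 4 0 0 0" --pt "1 0 0 0 0 0 0" --pt "1 0 0 0 0 0 0"

```text
time: 43.65
tool_pos: [483.2, 67.3, 137.7]
eef_rot: [3.141, -0.525, -1.821]
contact_force: [0.0, 0.3, 1.2]
gripper_width: 1.0
grip_force: 0.0
```

Run:
```python
from h import *
r=lying(467.3,8.1)
(cx,cy),a=r[0],r[2]; a=a if a>45 else a+90
g=grasp(cx,cy,a); R=Ri(a); print(g,a)
plan([(*g,R)])
```

```text
[483.2  67.3 137.7]
wrist (array([468. ,   9.2]), array([94.7, 46.2]), 75.9, 46.0, 8810)
top (array([467.2,   8. ]), array([94.7, 46. ]), 75.7, 43.7, 692)
[470.55795762  19.38365616  28.        ] 75.9
rot [ 0.   0.1 -0.2] n0.0  shift [-1.16  0.11 12.16] n2.4
```

>>> play_rows --pt "1 -1.1 0.1 3 0 0 0" --pt "1 0 0 3.5 0 0 0" --pt "1 0 0 3 0 0 0" --pt "1 0 0 2.6 0 0 0" --pt "1 0 0 0 0 0 0" --pt "0.3 0 0 0 0 0 0" --pt "0.3 0 0 0 0 0 0" --pt "0.3 0 0 0 0 0 0" --pt "0.3 0 0 0 0 0 0" --pt "0.3 0 0 0 0 0 0" --force 60

```text
time: 44.75
tool_pos: [470.8, 19.5, 29.3]
eef_rot: [-3.139, -0.52, -1.822]
contact_force: [-0.3, 3.6, 5.1]
gripper_width: 0.531
grip_force: 62.1
```

Run:
```python
from h import *
o=bot.get_obs();p=o['tool_pos'];print(p,o['contact_force'],np.degrees(o['eef_rot']))
R=Ri(75.9);R2=Rfy(75.9)
plan([(p[0],p[1],190,R),(p[0],p[1],190,R2),(p[0],p[1],68,R2)])
```

```text
[470.80059299  19.47661436  29.28219242] [-0.28299985  3.59485798  5.11749457] [-179.83163224  -29.81765398 -104.37773643]
rot [-0.   0.2 -0.2] n0.0  shift [  8.04   0.   -13.92] n3.2
rot [  0. -90.   0.] n10.5  shift [0. 0. 0.] n0.0
rot [0. 0. 0.] n0.0  shift [10.57  0.    6.1 ] n2.4
```

>>> play_rows --pt "0.3 1 0 -1.73 0 0 0" --pt "0.3 2.2 0 -3.8 0 0 0" --pt "0.3 2.4 0 -4.2 0 0 0" --pt "0.3 2.4 0 -4.2 0 0 0" --pt "0.3 0 0 0 0 -8.18 0" --pt "0.3 0 0 0 0 -8.18 0" --pt "0.3 0 0 0 0 -8.18 0" --pt "0.3 0 0 0 0 -8.18 0" --pt "0.3 0 0 0 0 -8.18 0" --pt "0.3 0 0 0 0 -8.18 0" --pt "0.3 0 0 0 0 -8.18 0" --pt "0.3 0 0 0 0 -8.18 0" --pt "0.3 0 0 0 0 -8.18 0" --pt "0.3 0 0 0 0 -8.18 0" --pt "0.3 0 0 0 0 -8.2 0" --pt "0.3 0 0 0 0 0 0" --pt "0.3 0 0 0 0 0 0"

```text
time: 46.45
tool_pos: [469.6, 17.3, 187.9]
eef_rot: [3.139, 1.045, -1.826]
contact_force: [0.8, 0.6, -2.7]
gripper_width: 0.533
grip_force: 62.4
```

Run:
```python
from h import *
o=bot.get_obs();p=o['tool_pos'];print(p,o['qpos'],o['gripper_width'])
R2=Rfy(75.9)
plan([(p[0],p[1],68,R2)])
```

```text
[469.64662998  17.3380183  187.92508563] [-0.42968479  0.31232017 -0.10724864 -1.02149661 -1.50639512  0.44778064] 0.5327398525633414
rot [-0.3 -0.1 -0.3] n0.0  shift [10.39  0.    6.  ] n2.4
```

Clean upright. I'll lower it.

>>> play_rows --pt "0.3 3.5 0 2 -0.3 0 -0.3" --pt "0.3 3.5 0 2 0 0 0" --pt "0.3 2.4 0 1.4 0 0 0" --pt "0.3 1.2 0 0.7 0 0 0" --pt "0.3 0 0 0 0 0 0" --pt "0.3 0 0 0 0 0 0"

```text
time: 47.05
tool_pos: [470.5, 18.4, 67.7]
eef_rot: [-3.132, 1.047, -1.804]
contact_force: [0.5, -0.3, -3.2]
gripper_width: 0.533
grip_force: 62.5
```

>>> play_rows --pt "0.3 0.25 0 0.15 0 0 0" --pt "0.3 0 0 0 0 0 0" --pt "0.3 0 0 0 0 0 0"

```text
time: 47.35
tool_pos: [469.9, 18.1, 64.0]
eef_rot: [-3.135, 1.048, -1.809]
contact_force: [-0.5, -0.7, -3.2]
gripper_width: 0.533
grip_force: 62.5
```

>>> play_rows --pt "0.3 0.26 0 0.15 0 0 0" --pt "0.3 0 0 0 0 0 0" --pt "0.3 0 0 0 0 0 0"

```text
time: 47.65
tool_pos: [469.9, 18.1, 60.5]
eef_rot: [-3.137, 1.048, -1.811]
contact_force: [1.1, -1.0, -1.6]
gripper_width: 0.533
grip_force: 62.6
```

>>> play_rows --pt "0.3 0.17 0 0.1 0 0 0" --pt "0.3 0 0 0 0 0 0" --pt "0.3 0 0 0 0 0 0"

```text
time: 47.95
tool_pos: [469.9, 18.1, 60.4]
eef_rot: [-3.134, 1.05, -1.807]
contact_force: [-2.3, -7.0, 12.1]
gripper_width: 0.531
grip_force: 63.9
```

>>> play_rows --pt "0.8 0 0 0 0 0 0" --pt "0.8 0 0 0 0 0 0" --pt "0.8 0 0 0 0 0 0" --pt "0.8 0 0 -2 0 0 0" --pt "0.8 0 0 -4 0 0 0" --pt "0.8 0 0 -4 0 0 0" --pt "0.8 0 0 -4 0 0 0" --pt "0.8 -4 0 -2 0 0 0" --pt "0.8 -4 0 -2 0 0 0" --pt "0.8 0 0 0 0 8.57 0" --pt "0.8 0 0 0 0 8.57 0" --pt "0.8 0 0 0 0 8.57 0" --pt "0.8 0 0 0 0 8.57 0" --pt "0.8 0 0 0 0 8.57 0" --pt "0.8 0 0 0 0 8.57 0" --pt "0.8 0 0 0 0 8.57 0" --pt "0.8 0 0 0 0 0 0" --pt "0.8 0 0 0 0 0 0"

```text
time: 49.75
tool_pos: [441.0, -92.8, 217.0]
eef_rot: [-3.142, 0.002, -1.811]
contact_force: [0.4, -1.0, -0.3]
gripper_width: 0.8
grip_force: 0.0
```

Run:
```python
from h import *
o=bot.get_obs();print(o['tool_pos'],np.degrees(o['eef_rot']))
see([(470,22),(619,225)]); 
plan([(470,24,170,-104),(470,24,78,-104)])
```

```text
[440.98889537 -92.75649183 217.00325178] [-1.79995119e+02  1.07300334e-01 -1.03767528e+02]
wrist (array([472.2,  22.4]), array([46.5, 46.4]), 75.8, 95.7, 2797)
wrist None
top None
top (array([619. , 227.2]), array([47.7, 45.7]), 89.7, 100.0, 362)
rot [-0.1  0.1 -0. ] n0.0  shift [-12.19   0.06   4.73] n2.6
rot [0. 0. 0.] n0.0  shift [ 0.  -0.   9.2] n1.8
```

>>> play_rows --pt "1 -4 0 1.6 0 0 0" --pt "1 -4 0 1.5 0 0 0" --pt "1 -4.1 -0.1 1.6 0 0 0" --pt "1 0 0 0 0 0 0" --pt "1 0 0 0 0 0 0" --pt "1 0 0 3 0 0 0" --pt "1 0 0 3 0 0 0" --pt "1 0 0 2.2 0 0 0" --pt "1 0 0 1 0 0 0" --pt "1 0 0 0 0 0 0" --pt "0.3 0 0 0 0 0 0" --pt "0.3 0 0 0 0 0 0" --pt "0.3 0 0 0 0 0 0" --pt "0.3 0 0 0 0 0 0" --pt "0.3 0 0 0 0 0 0" --force 40

```text
time: 51.35
tool_pos: [472.4, 23.2, 79.8]
eef_rot: [-3.138, 0.002, -1.814]
contact_force: [-2.0, 0.5, 5.7]
gripper_width: 0.532
grip_force: 42.2
```

Run:
```python
from h import *
o=bot.get_obs();p=o['tool_pos'];print(p,o['contact_force'],np.degrees(o['eef_rot']))
plan([(p[0],p[1],240,-104),(617.7,57.5,240,-90),(617.7,57.5,p[2]+12,-90)])
```

```text
[472.37520845  23.16251934  79.84836033] [-2.0101368   0.4835753   5.73793465] [-1.79803525e+02  8.99873957e-02 -1.03928296e+02]
rot [-0.2  0.1  0.1] n0.0  shift [  0.     0.   -16.02] n3.2
rot [  0.   0. -14.] n1.6  shift [ -3.43 -14.53  -0.  ] n3.0
rot [0. 0. 0.] n0.0  shift [ 0.   -0.   14.82] n3.0
```

>>> play_rows --pt "0.3 0 0 -2 0 0 0" --pt "0.3 0 0 -4 0 0 0" --pt "0.3 0 0 -5 0 0 0" --pt "0.3 0 0 -5 0 0 0" --pt "0.3 0 0 0 0 0 -7" --pt "0.3 0 0 0 0 0 -7" --pt "0.3 -0.9 -3.6 0 0 0 0" --pt "0.3 -0.9 -3.6 0 0 0 0" --pt "0.3 -0.9 -3.6 0 0 0 0" --pt "0.3 -0.7 -3.7 0 0 0 0" --pt "0.3 0 0 0 0 0 0" --pt "0.3 0 0 0 0 0 0"

```text
time: 52.55
tool_pos: [616.4, 57.3, 237.1]
eef_rot: [3.14, 0.0, -1.57]
contact_force: [-0.7, 0.2, -2.3]
gripper_width: 0.533
grip_force: 43.5
```

Run:
```python
from h import *
o=bot.get_obs();p=o['tool_pos'];print(p,np.degrees(o['eef_rot']))
rings('wrist')
plan([(617.7,57.5,92,-90)])
```

```text
[616.39093144  57.32949435 237.06313515] [ 1.79916992e+02  1.11164169e-03 -8.99603780e+01]
wrist ring [ 614.3 -110.2] r 23.2 z 7.9 471
wrist ring [616.6  56.9] r 23.6 z 7.8 510
rot [0. 0. 0.] n0.0  shift [-0.04 -0.17 14.61] n2.9
```

>>> play_rows --pt "0.3 0 -0.1 4 0 0 0" --pt "0.3 0 0 4 0 0 0" --pt "0.3 0 0 4 0 0 0" --pt "0.3 0 0 2.2 0 0 0" --pt "0.3 0 0 0 0 0 0" --pt "0.3 0 0 0 0 0 0"

```text
time: 53.2
tool_pos: [617.9, 57.0, 98.6]
eef_rot: [-3.138, 0.0, -1.57]
contact_force: [-0.1, 0.3, -2.2]
gripper_width: 0.531
grip_force: 43.4
```

>>> play_rows --pt "0.3 0 0 0.4 0 0 0" --pt "0.3 0 0 0 0 0 0" --pt "0.3 0 0 0 0 0 0"

```text
time: 53.5
tool_pos: [618.2, 57.2, 94.1]
eef_rot: [-3.138, 0.001, -1.57]
contact_force: [-0.1, -0.2, -3.1]
gripper_width: 0.532
grip_force: 43.5
```

Contact is expected near 86.

>>> play_rows --pt "0.3 0 0 0.6 0 0 0" --pt "0.3 0 0 0.15 0 0 0" --pt "0.3 0 0 0 0 0 0" --pt "0.3 0 0 0 0 0 0"

```text
time: 53.9
tool_pos: [617.9, 57.2, 86.0]
eef_rot: [-3.139, 0.0, -1.57]
contact_force: [-1.7, 0.0, 2.5]
gripper_width: 0.532
grip_force: 44.1
```

>>> play_rows --pt "0.3 0 0 0.15 0 0 0" --pt "0.3 0 0 0 0 0 0" --pt "0.3 0 0 0 0 0 0"

```text
time: 54.2
tool_pos: [617.9, 57.1, 85.9]
eef_rot: [-3.138, 0.0, -1.57]
contact_force: [-5.3, 0.2, 10.7]
gripper_width: 0.535
grip_force: 45.3
```

>>> play_rows --pt "0.8 0 0 0 0 0 0" --pt "0.8 0 0 0 0 0 0" --pt "0.8 0 0 0 0 0 0" --pt "0.8 0 0 -3 0 0 0" --pt "0.8 0 0 -5 0 0 0" --pt "1 0 0 -5 0 0 0" --pt "1 0 2 -3 0 0 0" --pt "1 3 5 0 0 0 0" --pt "1 3 5 0 0 0 0" --pt "1 3 3 0 0 0 0" --pt "1 1 0 0 0 0 0" --pt "1 0 0 0 0 0 0" --pt "1 0 0 0 0 0 0"

```text
time: 55.5
tool_pos: [482.4, -34.3, 243.5]
eef_rot: [-3.14, 0.001, -1.571]
contact_force: [1.1, 0.3, 0.6]
gripper_width: 1.0
grip_force: 0.0
```

Run:
```python
from h import *
r=lying(451,-154)
(cx,cy),a=r[0],r[2]; a=a if a>45 else a+90
g=grasp(cx,cy,a); R=Ri(a); h=g-110*R.as_matrix()[:,2]; print(g,a)
plan([(*h,R),(*g,R)])
```

```text
[482.4 -34.3 243.5]
wrist (array([ 451.7, -149.5]), array([86.2, 46.2]), 85.3, 44.9, 5612)
top (array([ 451.3, -154.1]), array([95.5, 46. ]), 85.2, 43.6, 690)
[ 452.56035434 -139.03530744   28.        ] 85.3
rot [-1.3 30.   4.6] n3.5  shift [-1.47  2.12 13.  ] n2.7
rot [0. 0. 0.] n0.0  shift [ 0.  0. 11.] n2.2
```

>>> play_rows --pt "1 0 0 0 -0.33 7.5 1.15" --pt "1 0 0 0 -0.33 7.5 1.15" --pt "1 0 0 0 -0.33 7.5 1.15" --pt "1 0 0 0 -0.33 7.5 1.15" --pt "1 -0.4 0.7 4 0 0 0" --pt "1 -0.4 0.7 4 0 0 0" --pt "1 -0.3 0.7 4 0 0 0" --pt "1 0 0 0 0 0 0" --pt "1 0 0 0 0 0 0"

```text
time: 56.5
tool_pos: [457.2, -82.8, 134.0]
eef_rot: [3.141, -0.525, -1.651]
contact_force: [1.3, 0.5, 0.4]
gripper_width: 0.998
grip_force: 0.0
```

Run:
```python
from h import *
r=lying(451.3,-154)
(cx,cy),a=r[0],r[2]; a=a if a>45 else a+90
g=grasp(cx,cy-.5,a); R=Ri(a); print(g,a)
plan([(*g,R)])
```

```text
[457.2 -82.8 134. ]
wrist (array([ 452.5, -153. ]), array([95.1, 46.2]), 85.2, 46.0, 8836)
top (array([ 451.4, -154.1]), array([95.6, 46.4]), 85.7, 43.6, 693)
[ 453.37861735 -143.03682498   28.        ] 85.2
rot [-0.2  0.1  0.1] n0.0  shift [-0.05  0.   12.35] n2.5
```

>>> play_rows --pt "1 0 0 3 0 0 0" --pt "1 0 0 3.7 0 0 0" --pt "1 0 0 3 0 0 0" --pt "1 0 0 2.5 0 0 0" --pt "1 0 0 0 0 0 0" --pt "0.3 0 0 0 0 0 0" --pt "0.3 0 0 0 0 0 0" --pt "0.3 0 0 0 0 0 0" --pt "0.3 0 0 0 0 0 0" --pt "0.3 0 0 0 0 0 0" --force 60

```text
time: 57.6
tool_pos: [453.4, -142.9, 30.0]
eef_rot: [-3.137, -0.523, -1.653]
contact_force: [-0.3, 2.9, 5.3]
gripper_width: 0.531
grip_force: 61.9
```

Run:
```python
from h import *
o=bot.get_obs();p=o['tool_pos'];print(p,o['contact_force'],np.degrees(o['eef_rot']),o['qpos'])
R=Ri(85.2);R2=Rfy(85.2)
plan([(p[0],p[1],p[2]+161,R),(460,0,190,R),(460,0,190,R2)])
```

```text
[ 453.39746866 -142.92427937   29.99892845] [-0.26231424  2.88580946  5.32502328] [-179.75352244  -29.94823662  -94.7306142 ] [ 0.32032479  0.35110182 -0.73619911  0.67777338 -0.82575894 -0.95472722]
rot [-0.3  0.1  0.1] n0.0  shift [  8.05   0.   -13.94] n3.2
rot [0. 0. 0.] n0.0  shift [-12.43   0.54  -7.06] n2.9
rot [  0. -90.   0.] n10.5  shift [0. 0. 0.] n0.0
```

>>> play_rows --pt "0.3 1 0 -1.73 0 0 0" --pt "0.3 2.2 0 -3.8 0 0 0" --pt "0.3 2.4 0 -4.2 0 0 0" --pt "0.3 2.4 0 -4.2 0 0 0" --pt "0.3 -3.2 0.1 -1.8 0 0 0" --pt "0.3 -3.2 0.1 -1.8 0 0 0" --pt "0.3 -3.2 0.1 -1.8 0 0 0" --pt "0.3 -3.2 0.1 -1.8 0 0 0" --pt "0.3 0 0 0 0 -8.18 0" --pt "0.3 0 0 0 0 -8.18 0" --pt "0.3 0 0 0 0 -8.18 0" --pt "0.3 0 0 0 0 -8.18 0" --pt "0.3 0 0 0 0 -8.18 0" --pt "0.3 0 0 0 0 -8.18 0" --pt "0.3 0 0 0 0 -8.18 0" --pt "0.3 0 0 0 0 -8.18 0" --pt "0.3 0 0 0 0 -8.18 0" --pt "0.3 0 0 0 0 -8.18 0" --pt "0.3 0 0 0 0 -8.2 0" --pt "0.3 0 0 0 0 0 0"

```text
time: 59.6
tool_pos: [459.0, 1.5, 184.4]
eef_rot: [3.127, 1.052, -1.669]
contact_force: [-0.6, 0.9, -3.2]
gripper_width: 0.53
grip_force: 62.4
```

Run:
```python
from h import *
o=bot.get_obs();p=o['tool_pos'];print(p,o['qpos'],o['gripper_width'])
R2=Rfy(85.2)
plan([(p[0],p[1],68,R2)])
```

```text
[458.99326497   1.54126419 184.44452106] [-0.42761362  0.39396805 -0.01197235 -0.96008179 -1.64590077  0.5138608 ] 0.5299393182465199
rot [ 0.1  0.3 -0.4] n0.0  shift [10.08  0.    5.82] n2.3
```

>>> play_rows --pt "0.3 3.5 0 2 0 0 0" --pt "0.3 3.5 0 2 0 0 0" --pt "0.3 2 0 1.2 0 0 0" --pt "0.3 1.4 0 0.8 0 0 0" --pt "0.3 0 0 0 0 0 0" --pt "0.3 0 0 0 0 0 0"

```text
time: 60.2
tool_pos: [460.6, 3.2, 68.6]
eef_rot: [-3.136, 1.046, -1.647]
contact_force: [0.9, 0.3, -1.4]
gripper_width: 0.535
grip_force: 62.4
```

>>> play_rows --pt "0.3 0.2 0 0.12 0 0 0" --pt "0.3 0 0 0 0 0 0" --pt "0.3 0 0 0 0 0 0"

```text
time: 60.5
tool_pos: [460.2, 3.0, 65.8]
eef_rot: [-3.138, 1.047, -1.649]
contact_force: [0.3, 0.5, -2.7]
gripper_width: 0.531
grip_force: 62.4
```

>>> play_rows --pt "0.3 0.43 0 0.25 0 0 0" --pt "0.3 0 0 0 0 0 0" --pt "0.3 0 0 0 0 0 0"

```text
time: 60.8
tool_pos: [459.7, 3.2, 60.0]
eef_rot: [3.141, 1.048, -1.653]
contact_force: [0.3, 0.3, -2.1]
gripper_width: 0.532
grip_force: 62.4
```

>>> play_rows --pt "0.3 0.17 0 0.1 0 0 0" --pt "0.3 0 0 0 0 0 0" --pt "0.3 0 0 0 0 0 0"

```text
time: 61.1
tool_pos: [459.9, 3.1, 59.4]
eef_rot: [-3.138, 1.049, -1.649]
contact_force: [-2.1, -3.0, 6.1]
gripper_width: 0.531
grip_force: 63.1
```

>>> play_rows --pt "0.8 0 0 0 0 0 0" --pt "0.8 0 0 0 0 0 0" --pt "0.8 0 0 0 0 0 0" --pt "0.8 0 0 -2 0 0 0" --pt "0.8 0 0 -4 0 0 0" --pt "0.8 0 0 -4 0 0 0" --pt "0.8 0 0 -4 0 0 0" --pt "0.8 -4 0 -2 0 0 0" --pt "0.8 -4 0 -2 0 0 0" --pt "0.8 0 0 0 0 8.57 0" --pt "0.8 0 0 0 0 8.57 0" --pt "0.8 0 0 0 0 8.57 0" --pt "0.8 0 0 0 0 8.57 0" --pt "0.8 0 0 0 0 8.57 0" --pt "0.8 0 0 0 0 8.57 0" --pt "0.8 0 0 0 0 8.57 0" --pt "0.8 0 0 0 0 0 0" --pt "0.8 0 0 0 0 0 0"

```text
time: 62.9
tool_pos: [449.9, -110.9, 217.2]
eef_rot: [3.141, 0.002, -1.65]
contact_force: [-0.5, -0.5, -0.2]
gripper_width: 0.798
grip_force: 0.0
```

Run:
```python
from h import *
o=bot.get_obs();print(o['tool_pos'],np.degrees(o['eef_rot']))
see([(461,8),(618,57)]); 
plan([(461,8.5,170,-94.5),(461,8.5,78,-94.5)])
```

```text
[ 449.91700309 -110.85462132  217.18924625] [ 1.79964677e+02  1.17519511e-01 -9.45112002e+01]
wrist (array([461.5,   7.6]), array([46.1, 46.4]), 85.7, 95.5, 2773)
wrist (array([615.8,  50.6]), array([39.7, 44.9]), 84.0, 101.7, 1412)
top None
top (array([617.4,  58.3]), array([44.2, 45.8]), 89.7, 100.0, 347)
rot [-0.   0.1 -0.2] n0.0  shift [-12.16  -0.12   4.74] n2.6
rot [0. 0. 0.] n0.0  shift [ 0.  -0.   9.2] n1.8
```

>>> play_rows --pt "1 -4 0 1.6 0 0 0" --pt "1 -4 0 1.5 0 0 0" --pt "1 -4.1 -0.1 1.6 0 0 0" --pt "1 0 0 0 0 0 0" --pt "1 0 0 0 0 0 0" --pt "1 0 0 3 0 0 0" --pt "1 0 0 3 0 0 0" --pt "1 0 0 2.2 0 0 0" --pt "1 0 0 1 0 0 0" --pt "1 0 0 0 0 0 0" --pt "0.3 0 0 0 0 0 0" --pt "0.3 0 0 0 0 0 0" --pt "0.3 0 0 0 0 0 0" --pt "0.3 0 0 0 0 0 0" --pt "0.3 0 0 0 0 0 0" --force 40

```text
time: 64.5
tool_pos: [461.8, 8.4, 79.7]
eef_rot: [-3.139, 0.001, -1.652]
contact_force: [-2.3, -0.6, 6.6]
gripper_width: 0.533
grip_force: 42.5
```

Run:
```python
from h import *
o=bot.get_obs();p=o['tool_pos'];print(p,o['contact_force'],np.degrees(o['eef_rot']))
plan([(p[0],p[1],240,-94.5),(615.3,-110.5,240,-90),(615.3,-110.5,p[2]+12,-90)])
```

```text
[461.80973138   8.37195251  79.71712521] [-2.32518036 -0.64918161  6.56528331] [-1.79876531e+02  4.05453946e-02 -9.46570978e+01]
rot [-0.1  0.  -0.2] n0.0  shift [  0.     0.   -16.03] n3.2
rot [ 0.   0.  -4.5] n0.5  shift [ 11.89 -15.35  -0.  ] n3.9
rot [0. 0. 0.] n0.0  shift [ 0.   -0.   14.83] n3.0
```

>>> play_rows --pt "0.3 0 0 -2 0 0 0" --pt "0.3 0 0 -4 0 0 0" --pt "0.3 0 0 -5 0 0 0" --pt "0.3 0 0 -5 0 0 0" --pt "0.3 0 0 0 0 0 -4.5" --pt "0.3 2.4 -3.1 0 0 0 0" --pt "0.3 2.4 -3.1 0 0 0 0" --pt "0.3 2.4 -3.1 0 0 0 0" --pt "0.3 2.4 -3.1 0 0 0 0" --pt "0.3 2.3 -3.0 0 0 0 0" --pt "0.3 0 0 0 0 0 0" --pt "0.3 0 0 0 0 0 0"

```text
time: 65.7
tool_pos: [614.7, -111.6, 236.9]
eef_rot: [3.139, 0.001, -1.575]
contact_force: [-0.1, 0.1, -3.7]
gripper_width: 0.53
grip_force: 42.5
```

Run:
```python
from h import *
o=bot.get_obs();p=o['tool_pos'];print(p,np.degrees(o['eef_rot']))
rings('wrist')
plan([(615.3,-110.7,92,-90)])
```

```text
[ 614.74263881 -111.56594874  236.94155342] [ 1.79868574e+02  5.30011626e-02 -9.02494876e+01]
wrist ring [ 614.3 -110.6] r 23.5 z 7.7 517
rot [ 0.1  0.  -0.2] n0.0  shift [-0.04 -0.09 14.58] n2.9
```

>>> play_rows --pt "0.3 -0.1 0 4 0 0 0" --pt "0.3 0 0 4 0 0 0" --pt "0.3 0 0 4 0 0 0" --pt "0.3 0 0 2.4 0 0 0" --pt "0.3 0 0 0 0 0 0" --pt "0.3 0 0 0 0 0 0"

```text
time: 66.35
tool_pos: [615.1, -109.9, 96.1]
eef_rot: [-3.14, -0.0, -1.573]
contact_force: [0.4, -0.9, -1.5]
gripper_width: 0.535
grip_force: 42.5
```

>>> play_rows --pt "0.3 0 0 0.4 0 0 0" --pt "0.3 0 0 0.2 0 0 0" --pt "0.3 0 0 0 0 0 0" --pt "0.3 0 0 0 0 0 0"

```text
time: 66.75
tool_pos: [615.1, -110.3, 89.1]
eef_rot: [-3.14, 0.0, -1.574]
contact_force: [0.3, -0.0, -2.9]
gripper_width: 0.532
grip_force: 42.5
```

>>> play_rows --pt "0.3 0 0 0.3 0 0 0" --pt "0.3 0 0 0 0 0 0" --pt "0.3 0 0 0 0 0 0"

```text
time: 67.05
tool_pos: [615.3, -110.3, 85.9]
eef_rot: [-3.14, 0.0, -1.574]
contact_force: [0.3, -0.1, -1.2]
gripper_width: 0.535
grip_force: 42.6
```

>>> play_rows --pt "0.3 0 0 0.12 0 0 0" --pt "0.3 0 0 0 0 0 0" --pt "0.3 0 0 0 0 0 0"

```text
time: 67.35
tool_pos: [615.3, -110.5, 85.8]
eef_rot: [-3.139, -0.0, -1.574]
contact_force: [-1.7, 0.1, 5.3]
gripper_width: 0.533
grip_force: 43.4
```

>>> play_rows --pt "0.8 0 0 0 0 0 0" --pt "0.8 0 0 0 0 0 0" --pt "0.8 0 0 0 0 0 0" --pt "0.8 0 0 -3 0 0 0" --pt "0.8 0 0 -5 0 0 0" --pt "0.6 0 0 -5 0 0 0" --pt "0.6 0 2 -3 0 0 0" --pt "0.6 2.5 4 0 0 0 0" --pt "0.6 2.5 4 0 0 0 0" --pt "0.6 2.5 4 0 0 0 0" --pt "0.6 2.5 4 0 0 0 0" --pt "0.6 2.5 3 0 0 0 0" --pt "0.6 0 0 0 0 0 0" --pt "0.6 0 0 0 0 0 0"

```text
time: 68.75
tool_pos: [404.0, -235.0, 244.5]
eef_rot: [-3.14, 0.0, -1.576]
contact_force: [0.5, 0.0, -0.8]
gripper_width: 0.6
grip_force: 0.0
```

```bash
cat > chk.py <<'E'
from h import *
import sys
p,d=snap('top',sys.argv[1]); P=cloud('top',d)
for y in(225,142,57.5,-25,-111,-194): print('lan',tops(P,616,y,38,92,108))
for x,y in((434,290),(355,295),(399.5,372.5)): print('cov',tops(P,x,y,38,24,36))
tray(); print('bar',tops(P,428,-361,40,68,95)); print(bot.get_obs()['tool_pos'])
E
python3 chk.py t6.png; python3 -c "
from h import *
plan([(428,-361,160,5),(428,-361,79,5)])"
```

```text
lan (array([619.1, 227.2]), array([45.8, 47.6]), 0.7, 100.2, 378)
lan (array([613.4, 142.2]), array([46.4, 45.9]), 86.8, 100.2, 364)
lan (array([617.2,  58.1]), array([43.8, 46.1]), 89.8, 100.1, 359)
lan (array([613.9, -24.1]), array([43.6, 46.1]), 89.6, 100.1, 360)
lan (array([ 613.7, -108.6]), array([44.1, 44.6]), 88.8, 99.9, 358)
lan (array([ 612.9, -193.2]), array([44.8, 46.1]), 88.4, 100.1, 360)
cov (array([447.2, 284.4]), array([53.8, 52. ]), 86.9, 29.0, 386)
cov (array([365.5, 290.6]), array([56.8, 50.4]), 89.8, 28.9, 405)
cov (array([411.3, 368.3]), array([59.7, 50.9]), 89.5, 29.1, 405)
tray (408.3970947265625, 327.94537353515625) (171.7482147216797, 169.05938720703125) 86.1400375366211
bar None
[ 404.90633941 -234.32118041  244.10626233]
rot [ -0.    0.  -95.2] n11.1  shift [ 1.2  12.82  8.41] n3.1
rot [0. 0. 0.] n0.0  shift [ 0.  -0.   8.1] n1.6
```

View pics/t6.png

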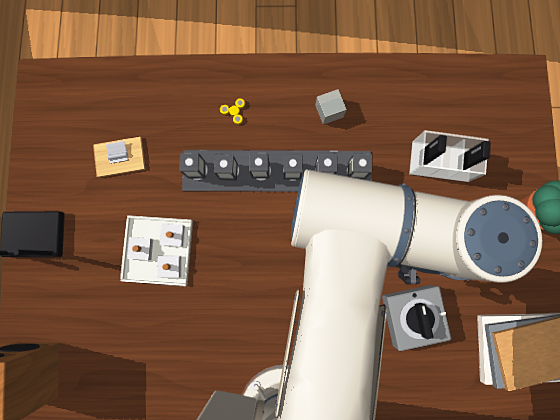

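The top picture shows six lanterns on the strip, (190,163) through (360,163), and three covers knob up in the tray, which was nudged a little, at (157,250). Measured offsets are all in tolerance. Next I'll turn the handle on.

>>> play_rows --pt "0.6 0 0 0 0 0 -7.93" --pt "0.6 0 0 0 0 0 -7.93" --pt "0.6 0 0 0 0 0 -7.93" --pt "0.6 0 0 0 0 0 -7.93" --pt "0.6 0 0 0 0 0 -7.93" --pt "0.6 0 0 0 0 0 -7.93" --pt "0.6 0 0 0 0 0 -7.93" --pt "0.6 0 0 0 0 0 -7.93" --pt "0.6 0 0 0 0 0 -7.93" --pt "0.6 0 0 0 0 0 -7.93" --pt "0.6 0 0 0 0 0 -7.93" --pt "0.6 0 0 0 0 0 -7.93" --pt "0.6 0.4 4 2 0 0 0" --pt "0.6 0.4 4 2 0 0 0" --pt "0.6 0.4 4.8 2 0 0 0" --pt "0.6 0 0 2 0 0 0" --pt "0.6 0 0 0 0 0 0" --pt "0.6 0 0 0 0 0 0" --force 50

```text
time: 70.65
tool_pos: [427.7, -358.6, 165.0]
eef_rot: [-3.141, 0.001, 0.088]
contact_force: [1.0, -0.2, 1.1]
gripper_width: 0.6
grip_force: 0.0
```

Run:
```python
from h import *
o=bot.get_obs();print(o['tool_pos'],np.degrees(o['eef_rot']),o['qpos'])
p,d=snap('wrist'); P=cloud('wrist',d)
print(tops(P,428,-361,50,74,92),tops(P,428,-361,80,40,50))
plan([(428,-361,79,5)])
```

```text
[ 427.74501511 -358.60074372  164.99975778] [-1.79971772e+02  3.04773209e-02  5.04658846e+00] [-4.17533307e-01  3.11415708e-01 -3.40590513e-02 -1.84231417e-04
 -1.22602557e+00  2.07647142e+00]
(array([ 428. , -361.5]), array([59.9, 14. ]), 3.1, 83.3, 2034) (array([ 428.4, -361.5]), array([ 99.8, 100.4]), 2.9, 46.6, 13131)
rot [ 0.  -0.1  0.1] n0.0  shift [-0.03  0.23  8.71] n1.7
```

>>> play_rows --pt "0.6 0 0.27 3 0 0 2" --pt "0.6 0 0 3 0 0 0" --pt "0.6 0 0 1.6 0 0 0" --pt "0.6 0 0 0.8 0 0 0" --pt "0.6 0 0 0 0 0 0" --pt "0 0 0 0 0 0 0" --pt "0 0 0 0 0 0 0" --pt "0 0 0 0 0 0 0" --pt "0 0 0 0 0 0 0" --pt "0 0 0 0 0 0 0" --force 50

```text
time: 71.7
tool_pos: [428.2, -361.7, 82.5]
eef_rot: [3.141, -0.003, 0.052]
contact_force: [0.1, 3.3, 5.5]
gripper_width: 0.154
grip_force: 51.1
```

>>> play_rows --pt "0 0 0 0 0 0 7" --pt "0 0 0 0 0 0 7" --pt "0 0 0 0 0 0 7" --pt "0 0 0 0 0 0 7" --pt "0 0 0 0 0 0 7" --pt "0 0 0 0 0 0 7" --pt "0 0 0 0 0 0 7" --pt "0 0 0 0 0 0 7" --pt "0 0 0 0 0 0 7" --pt "0 0 0 0 0 0 7" --pt "0 0 0 0 0 0 7" --pt "0 0 0 0 0 0 7" --pt "0 0 0 0 0 0 7" --pt "0 0 0 0 0 0 3" --pt "0 0 0 0 0 0 0" --pt "0 0 0 0 0 0 0"

```text
time: 73.3
tool_pos: [426.8, -363.1, 82.6]
eef_rot: [3.141, -0.003, -1.584]
contact_force: [-4.6, -1.7, 4.8]
gripper_width: 0.149
grip_force: 68.2
```

>>> play_rows --pt "0 0 0 0 0 0 -2" --pt "0.5 0 0 0 0 0 0" --pt "0.5 0 0 0 0 0 0" --pt "0.5 0 0 0 0 0 0" --pt "0.5 0 0 -2 0 0 0" --pt "0.5 0 0 -4 0 0 0" --pt "0.5 0 0 -5 0 0 0" --pt "0.5 0 0 -5 0 0 0" --pt "0.5 -4 0 0 0 0 0" --pt "0.5 -5 0 0 0 0 0" --pt "0.5 0 0 0 0 0 0" --pt "0.5 0 0 0 0 0 0"

```text
time: 74.5
tool_pos: [426.1, -270.9, 241.4]
eef_rot: [-3.14, 0.0, -1.552]
contact_force: [0.2, -0.4, 0.4]
gripper_width: 0.5
grip_force: 0.0
```

```bash
python3 - <<'E'
from h import *
p,d=snap('wrist','w7.png'); P=cloud('wrist',d)
print(tops(P,428,-361,50,74,92),tops(P,428,-361,80,40,50))
E
python3 chk.py t7.png
```

```text
(array([ 427. , -362.2]), array([14.1, 59.8]), 3.0, 82.0, 1468) (array([ 427.1, -362.3]), array([100.6, 100.3]), 3.0, 45.3, 10230)
lan (array([619.1, 227.2]), array([46. , 47.5]), 1.4, 100.3, 378)
lan (array([613.5, 142.4]), array([46.7, 45.9]), 87.8, 100.1, 361)
lan (array([617.5,  58.2]), array([43.9, 46. ]), 89.7, 100.0, 358)
lan (array([613.9, -24.1]), array([43.6, 46.2]), 89.5, 100.1, 360)
lan (array([ 613.3, -104.6]), array([36.2, 45.4]), 88.7, 100.2, 234)
lan None
cov (array([447.5, 284.6]), array([53.4, 52.2]), 85.0, 29.5, 382)
cov (array([365.5, 290.1]), array([57. , 50.3]), 89.8, 29.0, 408)
cov (array([411.5, 367.7]), array([58.7, 51.2]), 88.8, 29.2, 405)
tray (408.3363952636719, 328.33642578125) (172.1763916015625, 168.9268035888672) 86.07987976074219
bar None
[ 425.84722457 -272.47477309  240.78804263]
```

View pics/w7.png

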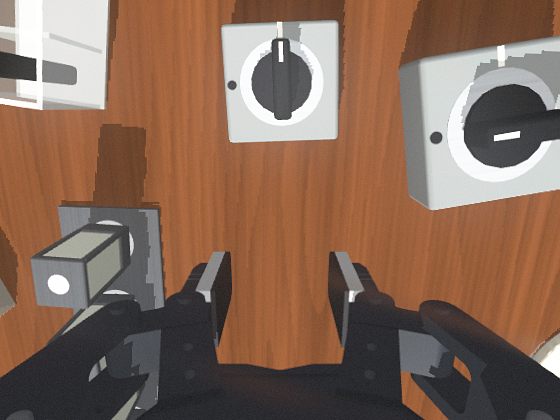

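The picture shows the small switch's mark at the white line (281,40), and the bar is exactly 90° from off, so it is on. The docked lantern at (75,270) is upright. Handing in.

```bash
python3 -c "
from h import *
print(job.hand_in())"
```

```text
the job is handed in; nothing more can be done
None
```

The job is handed in, with no pass or fail reported back: by the last pictures all six lanterns stand upright on their own pads, the three covers lie knob up in the tray, and the handle is fully on again.

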